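# Lock the bag rocker's tilt stop with its jam nut

### The job

The tilt stop of the blood-bag rocker is set but not locked: slide the one spanner that fits onto the lower nut, lying flat with its handle alongside the upright brace post so that it cannot turn clockwise, and with it there push the jam nut's tommy bar clockwise (seen from above) until it is fully tight, keeping the lower nut from turning more than about fifteen degrees. Then draw the spanner off and lay it flat on the black tool mat, clear of the other two. Leave the other spanners and everything else on the bench where they are.

Things in the scene. Friction and masses are not known exactly. Their poses are not given: they have to be found in the camera images.
- stop: tilt stop, fixed to the bench: grey foot 100 x 100 x 20 mm round an upright stud (rubber tip at 82 mm); origin on the stud's axis at bench level, z up. Lower nut: hexagon 36 mm across flats, 20 to 42 mm above the bench; jam nut, same size, 43 to 57 mm. Two flats of the lower nut face +y and -y, a corner -x: the spanner slides on along +x, its handle pointing to -x
- nut (a point): on the stud's axis, 27 mm above the bench: the height of the middle of a spanner lying flat on the foot round the lower nut; axes as the stop's
- brace (a point): on the brace post's axis, 27 mm above the bench; in the stop's frame x -172, y +24 mm. Post 16 mm thick, top at 65 mm. It stands on a ledge, top 20 mm high (x -192 to -156, y -21 to +41 mm), that carries the handle; a bar 8 mm high, 30 mm wide joins ledge and foot. The post is 6 mm from the side of a centred handle and stops it turning clockwise
- setnut (a joint): turn of the lower nut from its setting, rad, clockwise from above positive, 0 at the start. Its friction is only 0.10 N m, less than the jam nut's, so unless held it goes round with the jam nut
- jamnut (a joint): turn of the jam nut relative to the lower nut, rad, clockwise from above positive; starts between 0.05 and 0.7, comes up hard at 1.6 = fully tight. Friction 0.30 N m; it stays where it is left and does not sink noticeably. The tommy bar on it points (1.396 - jamnut - setnut) rad anticlockwise, from above, of the stop's +x
- bar (a point): on the centre line of the jam nut's tommy bar, 72 mm from the stud's axis, 64.5 mm above the bench; x points outward along the bar at the start and turns with it. The bar is round, 12 mm thick, level from 36 to 94 mm from the axis, with an 18 mm ball at its end
- mat: black rubber tool mat, fixed, 270 x 320 mm (x, y), 6 mm thick, origin at the centre of its underside, z up; the three spanners lie on it side by side in any order, about 95 mm apart, jaws roughly towards its +x
- spanner_a_mid (a point): The smallest of three like open-ended steel spanners: jaw 29 mm wide, head 46 mm wide, 200 mm long, 14 mm thick, handle 20 mm wide. Point on the handle's centre line, half-way up, 85 mm behind the jaw centre, 100 mm from the handle's end. x points from handle to jaw, which opens to +x; z up as it lies. Too narrow for the nut
- spanner_b_mid (a point): The middle-sized of three like open-ended steel spanners: jaw 37.8 mm wide, head 60 mm wide, 215 mm long, 14 mm thick, handle 20 mm wide. Point on the handle's centre line, half-way up, 85 mm behind the jaw centre, 110 mm from the handle's end. x points from handle to jaw, which opens to +x; z up as it lies. It fits the nut with 1.8 mm play. Mass about 0.3 kg
- spanner_b_jaw (a point): the jaw centre of the middle-sized spanner, half-way up, 85 mm along x from its handle point; it lies on the nut's axis when the spanner is fully on. The jaw's floor is 22 mm behind it, the prongs end 20 mm ahead of it
- spanner_c_mid (a point): The largest of three like open-ended steel spanners: jaw 48 mm wide, head 77 mm wide, 233 mm long, 14 mm thick, handle 20 mm wide. Point on the handle's centre line, half-way up, 85 mm behind the jaw centre, 123 mm from the handle's end. x points from handle to jaw, which opens to +x; z up as it lies. Too wide: it slips round the nut
- bottle: bystander: white bottle, 56 mm thick, 130 mm high, near the stop on its -y side; origin under its centre
- rack: bystander: white tube rack 50 x 100 mm, 82 mm high with its tubes; origin under its centre
- jar: bystander: jar, 52 mm thick, 60 mm high, just beyond the sweep of the tommy bar; origin under its centre
- roll: bystander: roll of paper labels standing on end, 54 mm thick, 40 mm high, on the post's side of the stop; origin under its centre
- logger: bystander: flat white temperature logger 50 x 80 x 22 mm; origin under its centre
- beaker: bystander: open white cup, 72 mm wide, 90 mm high; origin under its centre
Things that resemble listed ones, but are neither listed nor needed, are in the scene too. Leave any red look-alike of the part that bears spanner_b_mid alone.

How it is judged (in metres and radians):
On the way, in this order (a step that is already met when the one before it is completed fails the run):
1. the fitting spanner lies round the lower nut, handle alongside the post, and the jam nut is not yet tight (distance between spanner_b_jaw and nut below 0.008 m and x of spanner_b_mid in the frame of stop below -0.07 m and y of spanner_b_mid in the frame of stop between -0.02 and 0.02 m and value of joint setnut between -0.35 and 0.35 rad and value of joint jamnut below 1.2 rad), for 0.2 s.
2. the jam nut is fully tight, with the spanner still on the lower nut (distance between spanner_b_jaw and nut below 0.008 m and x of spanner_b_mid in the frame of stop below -0.07 m and y of spanner_b_mid in the frame of stop between -0.02 and 0.02 m and value of joint setnut between -0.35 and 0.35 rad and value of joint jamnut above 1.54 rad), for 0.2 s.
At the end, for the whole second after the job is handed in: the jam nut is within 0.06 rad of its hard stop (joint over 1.54), the lower nut within 0.35 rad of its setting, and the middle-sized spanner lies flat (within 0.1 rad, same side up) and still on the mat, its handle point over the mat and not touching the other spanners (value of joint jamnut above 1.54 rad and value of joint setnut between -0.35 and 0.35 rad and x of spanner_b_mid in the frame of mat between -0.135 and 0.135 m and y of spanner_b_mid in the frame of mat between -0.16 and 0.16 m and height (world z) of spanner_b_mid below 0.018 m and angle between spanner_b_mid's own z axis and vertical below 0.1 rad and linear speed of spanner_b below 0.02 m/s and contact force between spanner_b and spanner_a below 0.1 N and contact force between spanner_b and spanner_c below 0.1 N).
It fails at once if the lower nut is turned more than 0.4 rad from its setting (value of joint setnut above 0.4 rad or value of joint setnut below -0.4 rad).
It fails at once if a bystander is moved more than 25 mm or tipped (distance of any of bottle, rack, jar, roll, logger, beaker from where it was at the start of the episode above 0.025 m or angle between any of bottle, rack, jar, roll, logger, beaker's own z axis and vertical above 0.4 rad).
It fails at once if another spanner is moved more than 25 mm (distance of any of spanner_a_mid, spanner_c_mid from where it was at the start of the episode above 0.025 m).
It also fails if it takes over 67 s, if anything falls off the work surface, if the arm or the gripper's body presses on something with over 40 N, if the wrist force passes 120 N, or if a joint passes its speed limit or range.

### The arm

A 6-joint arm with a two-finger parallel gripper is mounted at the origin on the work surface. World frame = base frame: x ahead of the robot, y to its left, z up, the work surface at z = 0. Lengths are in mm, angles in degrees, forces in N, time in s.
With the tool pointing down it reaches from about 300 to 850 mm from the base axis. Payload 4.2 kg.
Tool frame: the origin (TCP) lies between the finger pads; the fingertips stand 19 mm ahead of it and the grasp point (between the pads) is the TCP; z points along the fingers, x is the direction in which the jaws open and shut, and the axes are right-handed (so a half turn about z gives the same grasp; the last joint's range is limited). The gripper opens to 91 mm and grips with 3 to 60 N. Pads are 32 mm wide; open, the fingers measure 118 mm over their backs; the gripper's body (76 mm by 178 mm) begins 60 mm behind the grasp point.
Start: joints at [-67.666, 18.312, 89.639, -0, 72.044, -1.146], TCP at [229.1, -527.406, 206.876] pointing down, gripper open.
Joint ranges: [-177.97, 177.97], [-48.28, 115.42], [12.27, 149.76], [-77.06, 257.06], [2.81, 150.46], [-146.56, 146.56]. Speed limits (degrees/s): [147.25, 147.25, 180, 180, 180, 180].

### API

Orientations are given as [roll, pitch, yaw] about the fixed x, y, z axes, in that order (R = Rz(yaw) Ry(pitch) Rx(roll)).
In Python, from workcell import sensors, grab_frame, env gives the robot as it stands.
- The arm moves only by the tool servo_tool, never from a script. Its argument "motion" is one flat list of numbers, 7 for each row, row after row: the shift along the world's x, y, z in mm, then the turn, a rotation vector about the world's x, y, z in rad, then the opening in per cent of the stroke, from 0 (shut) to 100 (fully open). In form: [x, y, z, rx, ry, rz, grip, x, y, z, rx, ry, rz, grip, ...]. A call has 1 to 10 rows; each row shifts and turns the commanded pose from where the row before left it; what a row does not reach is not made up. A row lasts 1/12 s, in which the tool goes at most 41.7 mm and 7.16 degrees, less where a joint would pass 70% of its speed; a pose out of reach is approached as far as the arm can. A call with a gripper value outside its range is refused whole. The fingers move at their own pace and stop on an object; "newtons" is the grip in N (left out, the last holds). Time passes only in rows, so rows that do not move let the fingers close. It gives the time, the measured TCP pose, the force and the opening at its end, in the units of the state.
- sensors.state(): the state, without advancing time (a new reading comes with each control period).
- grab_frame(name): name is "scene" or "top" or "wrist"; returns a dict with "image" (384x512x3 uint8, red, green, blue), "depth" (384x512 float32, mm along the optical axis (not along the pixel's ray), 0 where there is no reading), "fx", "fy", "cx", "cy" (pixels), "dist_coeffs" ([k1, k2, p1, p2, k3] as OpenCV has them; the pictures are not rectified), "extrinsics" (4x4, takes a point from camera to world coordinates); the wrist camera has in their place "T_tool_cam" (4x4, takes a point from camera to tool coordinates, whose origin is the TCP and whose axes are the tool frame's). Camera axes: x right, y up, looking along -z (the intrinsics and any distortion apply to the point x, -y, -z); pixel columns grow to the right and rows downward; lengths in mm; the calibration is good to about 2 mm. A picture is of the moment at which its call begins: read the wrist's pose just before it.
- env.job_done(): hands the job in, once; it reports no verdict.
The state is a dict: "time_s": time; "qpos": joint angles; "qvel": joint speeds; "effort": joint torques, N m; "ee_pos": TCP position; "ee_rot": TCP orientation; "force": force on the tool from outside, world axes, zero at the start; "torque": the same for the moment, N m; "gripper_width": finger opening in mm.
Only numpy, scipy, OpenCV 4.12 (cv2) and the standard library are available. Lean on these libraries where they do the work, as an engineer would, in place of code of your own. Each camera call takes 0.05 s, during which the arm holds its last target.

## Working session

There is one attempt and no reset: what is moved stays moved. The work goes in short steps, Python scripts to look and compute and a tool call to move; the robot and the scene stay as the last step left them, time stands still between calls to the robot, and variables do not carry over. Pictures are saved under pics/ and viewed, and the job is handed in when it is done.

Besides the shell and the picture viewer there is one more tool, called after "Request:" as a command line: name --argument value ..., lists and objects as JSON in quotes. servo_tool: Moves the arm, as the interface text tells. Its arguments: {"type":"object","properties":{"motion":{"type":"array"},"newtons":{"type":"number"}},"required":["motion"]}

```bash
ls; mkdir -p pics; cat > h.py <<'E'
import numpy as np, cv2
from workcell import sensors, grab_frame, env
from scipy.spatial.transform import Rotation as R
def cloud(f, T=None):
    d=f["depth"]; h,w=d.shape
    K=np.array([[f["fx"],0,f["cx"]],[0,f["fy"],f["cy"]],[0,0,1]])
    u,v=np.meshgrid(np.arange(w),np.arange(h))
    p=cv2.undistortPoints(np.stack([u,v],-1).reshape(-1,1,2).astype(np.float64),K,np.array(f["dist_coeffs"])).reshape(h,w,2)
    P=np.stack([p[...,0]*d,-p[...,1]*d,-d,np.ones_like(d)],-1)
    T=np.array(f["extrinsics"] if T is None else T)
    W=P@T.T; W=W[...,:3]; W[d<=0]=np.nan
    return W
def snap(name):
    s=sensors.state(); f=grab_frame(name)
    if name=="wrist":
        T=np.eye(4); T[:3,3]=s["ee_pos"]; T[:3,:3]=R.from_euler('xyz',s["ee_rot"],degrees=True).as_matrix()
        T=T@np.array(f["T_tool_cam"])
    else: T=np.array(f["extrinsics"])
    return f,cloud(f,T),T
def save(f,n,scale=1.5): cv2.imwrite("pics/"+n,cv2.resize(f["image"][...,::-1],None,fx=scale,fy=scale,interpolation=cv2.INTER_CUBIC))
E
python3 - <<'E'
from h import *
print(sensors.state())
for n in ["scene","top","wrist"]:
    f,W,T=snap(n); save(f,n+"0.png"); np.savez(n+"0.npz",W=W,im=f["image"],T=T)
    print(n,T.round(2).tolist(),f["fx"],f["dist_coeffs"])
E
```

```text
pics
{'time_s': 0.0, 'qpos': array([-6.76661338e+01,  1.83514121e+01,  8.97084234e+01, -7.60259588e-04,
        7.20438592e+01, -1.14705232e+00]), 'qvel': array([ 0.04727284,  0.07682111,  0.00261769, -0.05255397, -0.09081835,
        0.04604646]), 'effort': array([ 6.57786359e-05, -4.12461805e+01, -2.31969362e+01,  7.23748212e-02,
        4.55452956e-02, -1.66270465e-04]), 'ee_pos': array([ 228.88727976, -526.89507109,  206.0089292 ]), 'ee_rot': array([-1.79998647e+02,  1.03688334e-01, -6.65188452e+01]), 'force': array([-0.20018919, -0.11658833, -0.00965696]), 'torque': array([ 0.0364924 ,  0.0072858 , -0.00422293]), 'gripper_width': 90.89400937196935}
scene [[0.25, -0.81, 0.53, 1217.54], [0.97, 0.21, -0.14, -175.46], [0.0, 0.55, 0.83, 1263.47], [0.0, 0.0, 0.0, 1.0]] 451.48404778969365 [-0.06418912  0.          0.          0.          0.        ]
top [[0.02, 0.99, -0.1, 304.52], [-1.0, 0.02, 0.01, 18.94], [0.01, 0.1, 1.0, 1442.65], [0.0, 0.0, 0.0, 1.0]] 410.8979052829895 [-0.00960796  0.          0.          0.          0.        ]
wrist [[0.4, 0.89, 0.22, 290.84], [-0.92, 0.39, 0.09, -500.81], [-0.0, -0.24, 0.97, 384.5], [0.0, 0.0, 0.0, 1.0]] 271.28117059905225 [0.00593053 0.         0.         0.         0.        ]
```

View pics/top0.png

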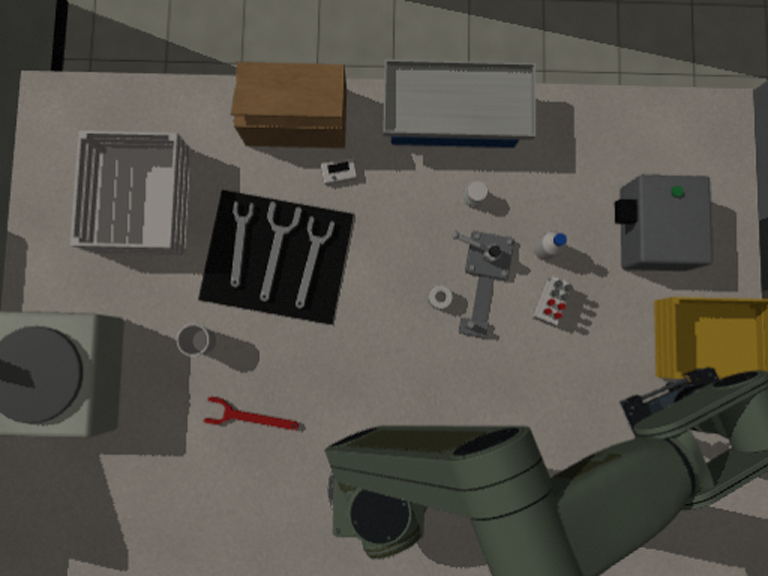

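View pics/scene0.png

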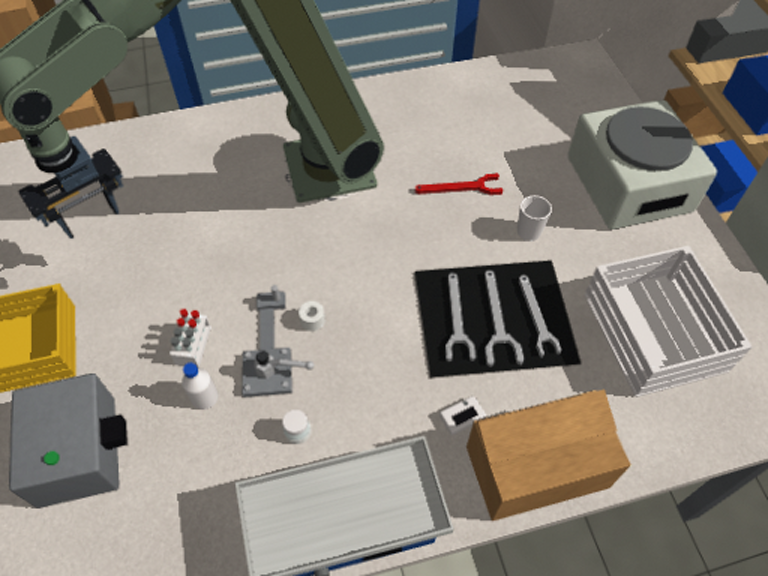

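View pics/wrist0.png

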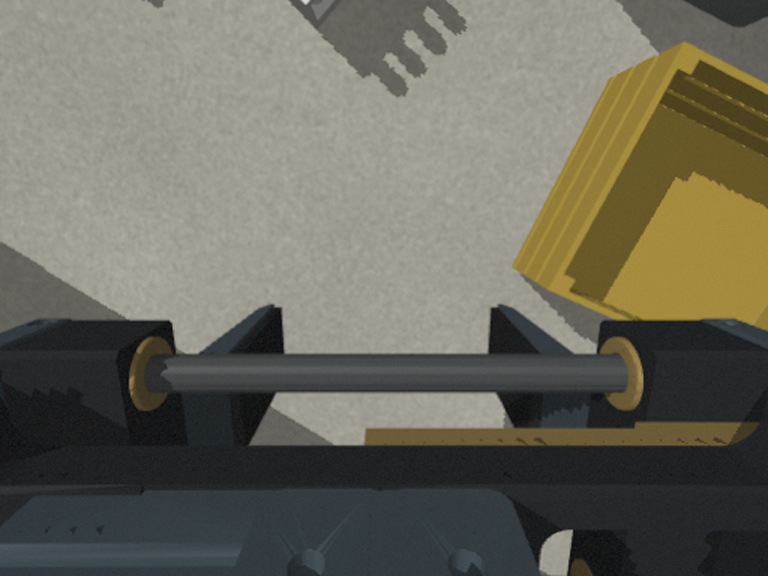

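```bash
python3 - <<'E'
from h import *
D=np.load("top0.npz"); W=D["W"]; im=D["im"]
def at(u,v): 
    u,v=int(u/1.5),int(v/1.5); return W[v-1:v+2,u-1:u+2].reshape(-1,3)
for n,(u,v) in dict(mat1=(224,192),mat2=(354,214),mat3=(334,323),mat4=(200,300),bench=(400,380),stud=(493,251),ball=(456,234),footc=(505,270),post=(487,318),ledge=(468,331),bottle=(556,240),jar=(477,187),roll=(440,290),logger=(340,172),rack=(552,300)).items():
    print(n,np.nanmedian(at(u,v),0).round(1))
# spanners: grey on mat
h=W[...,2]; g=im.astype(int)
reg=np.zeros(h.shape,bool); reg[125:220,130:240]=1
m=(reg&(im.min(-1)>75)&(h>12)&(h<30)).astype(np.uint8)
n,l,st,c=cv2.connectedComponentsWithStats(m)
for i in range(1,n):
    if st[i,4]<40: continue
    P=W[l==i]; z=P[:,2]; P=P[:,:2]; mu=P.mean(0); w,V=np.linalg.eigh(np.cov(P.T)); a=V[:,1]*np.sign(V[0,1]); b=np.array([-a[1],a[0]])
    t=(P-mu)@a; s=(P-mu)@b
    hd=s[t>t.max()-60]; hn=s[(t<t.min()+110)&(t>t.min()+30)]
    print(i,st[i],"ang",np.degrees(np.arctan2(a[1],a[0])).round(2),"len",np.ptp(t).round(1),"head w",np.ptp(hd).round(1),"handle",np.ptp(hn).round(1),"z",np.median(z).round(1),"mu",mu.round(1),"butt",(mu+a*t.min()).round(1),"tip",(mu+a*t.max()).round(1))
x=cv2.resize(im[110:240,120:370,::-1],None,fx=3.2,fy=3.2,interpolation=cv2.INTER_CUBIC); cv2.imwrite("pics/crop1.png",x)
E
```

```text
mat1 [679.8 382.5   5.8]
mat2 [ 6.379e+02  7.060e+01 -5.000e-01]
mat3 [3.761e+02 1.129e+02 3.000e-01]
mat4 [421.1 426.5   2.7]
bench [247.4 -44.4  -1.6]
stud [ 542.  -243.8   79.4]
ball [ 579.4 -163.4   69.3]
footc [ 506.7 -282.3   21. ]
post [ 395.3 -245.6    2.1]
ledge [ 365.2 -200.8   18.6]
bottle [ 559.6 -371.3  126.3]
jar [ 695.3 -212.5   58.9]
roll [ 455.4 -132.1   40.7]
logger [733.  108.2  18.4]
rack [ 433.5 -381.    79.1]
1 [154 135  14  56 261] ang -3.35 len 194.4 head w 42.1 handle 19.0 z 17.4 mu [555.  338.9] butt [456.5 344.6] tip [650.5 333.3]
2 [174 135  27  66 358] ang -11.12 len 228.2 head w 74.9 handle 18.8 z 17.9 mu [545.7 252.6] butt [424.2 276.5] tip [648.2 232.5]
3 [197 145  26  60 308] ang -13.12 len 210.6 head w 58.0 handle 18.5 z 18.0 mu [517.3 168.9] butt [411.6 193.5] tip [616.8 145.7]
```

View pics/crop1.png

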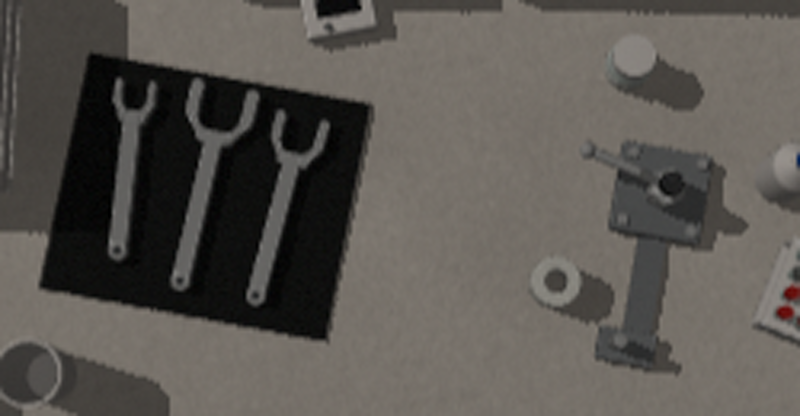

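```bash
python3 - <<'E'
from h import *
for nm in ["top","scene"]:
    D=np.load(nm+"0.npz"); W=D["W"]; z=W[...,2]
    near=lambda x,y,r:(np.hypot(W[...,0]-x,W[...,1]-y)<r)
    print(nm)
    m=near(542,-245,85)&(z>15)&(z<25)
    P=W[m]; r=cv2.minAreaRect(P[:,:2].astype(np.float32)); print("foot",m.sum(),r)
    m=near(375,-215,70)&(z>14)&(z<26); P=W[m]; print("ledge",m.sum(),cv2.minAreaRect(P[:,:2].astype(np.float32)))
    m=near(375,-215,90)&(z>55)&(z<72); P=W[m]; print("posttop",m.sum(),np.nanmean(P,0))
    m=near(542,-245,20)&(z>72)&(z<95); P=W[m]; print("stud",m.sum(),np.nanmean(P,0),P.min(0) if len(P) else 0,P.max(0) if len(P) else 0)
    m=near(542,-245,125)&~near(542,-245,35)&(z>57)&(z<80); P=W[m]
    if len(P): print("bar",m.sum(),np.nanmean(P,0),cv2.fitLine(P[:,:2].astype(np.float32),cv2.DIST_HUBER,0,.01,.01).ravel())
    m=near(497,150,260)&(z>2)&(z<11)&(D["im"].max(-1)<45); print("mat",m.sum(),cv2.minAreaRect(W[m][:,:2].astype(np.float32)))
    for n,(x,y,r,a,b) in dict(bottle=(560,-371,45,100,140),jar=(695,-212,45,45,70),roll=(455,-132,45,30,50),rack=(433,-381,80,60,95)).items():
        P=W[near(x,y,r)&(z>a)&(z<b)]
        if len(P): print(n,len(P),np.mean([P.min(0),P.max(0)],0).round(1),np.ptp(P,axis=0).round(1))
E
```

```text
top
foot 546 ((541.4925537109375, -249.3301239013672), (99.93339538574219, 100.94986724853516), 81.00041198730469)
ledge 142 ((371.63555908203125, -212.10806274414062), (60.61359786987305, 35.616798400878906), 80.09941101074219)
posttop 18 [ 375.19188431 -198.04831013   62.6818137 ]
stud 50 [ 540.8840746  -248.84708292   79.41802768] [ 529.24726625 -260.80650464   72.452493  ] [ 552.86027488 -237.1840179    84.77764407]
bar 107 [ 565.9576744  -237.52581485   68.41063408] [ 1.0895758e-01  9.9404639e-01  5.6550592e+02 -2.1885396e+02]
mat 3581 ((528.758056640625, 249.1013946533203), (313.0236511230469, 267.1319580078125), 80.84288024902344)
bottle 77 [ 559.5 -379.5  117.8] [29.2 28.5 34.7]
jar 149 [ 683.3 -212.    56.1] [44.6 45.2 21.7]
roll 149 [ 438.5 -133.7   38.3] [48.7 53.1 15.4]
rack 179 [ 435.8 -391.4   74.2] [84.4 61.3 28.3]
scene
foot 654 ((547.82177734375, -244.69947814941406), (99.31690216064453, 101.53046417236328), 80.67414855957031)
ledge 146 ((376.6396179199219, -209.29873657226562), (59.68070602416992, 39.331790924072266), 79.3768310546875)
posttop 17 [ 382.75311654 -195.82036175   63.30196508]
stud 61 [ 550.23047262 -245.54300204   79.97427111] [ 536.91968266 -257.78031182   73.36904896] [ 561.47377554 -232.93752194   87.50586107]
bar 124 [ 575.7100887  -219.2015069    68.39034717] [ 1.6607789e-02  9.9986207e-01  5.7552887e+02 -2.1640672e+02]
mat 4220 ((533.5684814453125, 250.59921264648438), (308.5971374511719, 269.4014587402344), 80.67337799072266)
bottle 124 [ 567.4 -379.5  117.9] [29.4 32.4 35.1]
jar 222 [ 688.4 -208.2   56.4] [48.  44.8 22. ]
roll 179 [ 444.8 -131.5   38.7] [55.5 52.6 17.3]
rack 256 [ 442.9 -389.4   74.2] [85.7 62.2 28.1]
```

Request:
servo_tool --motion '[14,35,0,0,0,-0.032,100,14,35,0,0,0,-0.032,100,14,35,0,0,0,-0.032,100,14,35,0,0,0,-0.032,100,14,35,0,0,0,-0.032,100,14,35,0,0,0,-0.032,100,14,35,0,0,0,-0.032,100,14,35,0,0,0,-0.032,100,14,35,0,0,0,-0.032,100,14,35,0,0,0,-0.032,100]'

```text
time_s: 0.98
ee_pos: [369.2, -175.6, 206.9]
ee_rot: [-180.0, -0.0, -85.0]
force: [0.4, -0.4, 1.0]
gripper_width: 91.2
```

Request:
servo_tool --motion '[14,35,0,0,0,-0.032,100,14,35,0,0,0,-0.032,100,14,35,0,0,0,-0.032,100,14,35,0,0,0,-0.032,100,14,35,0,0,0,-0.032,100,14,35,0,0,0,-0.032,100,14,35,0,0,0,-0.032,100,14,35,0,0,0,-0.032,100,14,35,0,0,0,-0.032,100,14,35,0,0,0,-0.032,100,0,0,0,0,0,0,100]'

```text
$.motion: bad value
```

Request:
servo_tool --motion '[14,35,0,0,0,-0.032,100,14,35,0,0,0,-0.032,100,14,35,0,0,0,-0.032,100,14,35,0,0,0,-0.032,100,14,35,0,0,0,-0.032,100,14,35,0,0,0,-0.032,100,14,35,0,0,0,-0.032,100,14,35,0,0,0,-0.032,100,14,35,0,0,0,-0.032,100,14,32,0,0,0,-0.032,100]'

```text
time_s: 1.82
ee_pos: [509.2, 171.8, 206.6]
ee_rot: [180.0, -0.0, -103.2]
force: [1.0, -1.0, -0.4]
gripper_width: 91.4
```

Request:
servo_tool --motion '[0,0,0,0,0,0,60,0,0,0,0,0,0,60,0,0,0,0,0,0,60]'

```text
time_s: 2.07
ee_pos: [508.4, 169.1, 206.3]
ee_rot: [179.9, -0.1, -103.2]
force: [-0.2, -0.0, -0.2]
gripper_width: 73.8
```

```bash
python3 - <<'E'
from h import *
f,W,T=snap("wrist"); save(f,"wrist1.png"); np.savez("wrist1.npz",W=W,im=f["image"],T=T)
s=sensors.state(); print(s["ee_pos"],s["ee_rot"],s["qpos"].round(1))
E
```

```text
[508.41077319 168.58348369 206.59857116] [ 1.79947924e+02 -6.68094159e-02 -1.03210986e+02] [ 17.1  14.8  94.7  -0.   70.6 120.4]
```

View pics/wrist1.png

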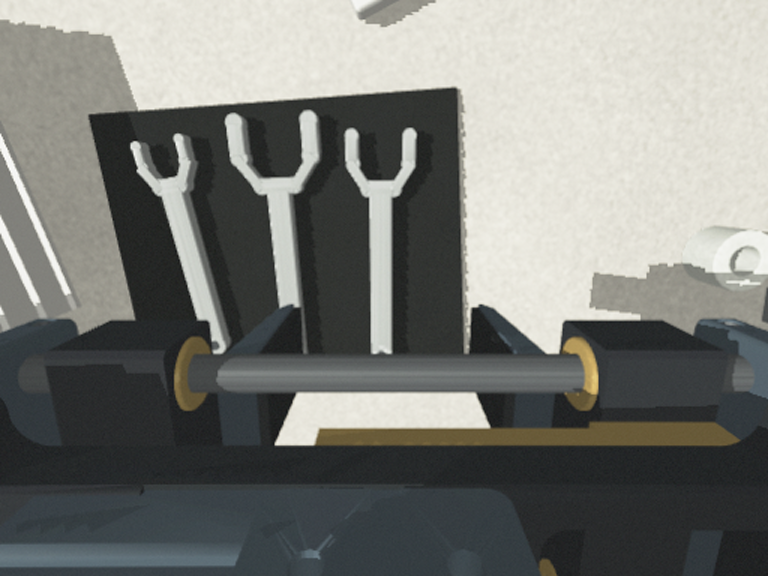

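```bash
cat > meas.py <<'E'
from h import *
def spanner(W,im,c,zr=(11,26),bright=110,rad=150):
    z=W[...,2]; m=((z>zr[0])&(z<zr[1])&(im.min(-1)>bright)&(np.hypot(W[...,0]-c[0],W[...,1]-c[1])<rad)).astype(np.uint8)
    n,l,st,_=cv2.connectedComponentsWithStats(m)
    out=[]
    for i in range(1,n):
        if st[i,4]<300: continue
        P=W[l==i]; out.append((i,st[i,4],P))
    return out
E
python3 - <<'E'
from meas import *
D=np.load("wrist1.npz"); W=D["W"]; im=D["im"]
for i,n,P in spanner(W,im,(560,160)):
    z=np.median(P[:,2]); P=P[:,:2]; 
    mu=P.mean(0); w,V=np.linalg.eigh(np.cov(P.T)); a=V[:,1]*np.sign(V[0,1])
    for _ in range(4):
        b=np.array([-a[1],a[0]]); t=P@a; s=P@b; tip=np.percentile(t,99.7)
        # handle bins midline
        ts=np.arange(t.min()+5,tip-75,6); c=[];wd=[]
        for q in ts:
            k=abs(t-q)<4
            if k.sum()<8: continue
            lo,hi=np.percentile(s[k],[2,98]); c.append((q,(lo+hi)/2)); wd.append(hi-lo)
        c=np.array(c)
        if len(c)<3: break
        k=np.polyfit(c[:,0],c[:,1],1); a=a+b*k[0]; a/=np.linalg.norm(a)
    b=np.array([-a[1],a[0]]); t=P@a; s=P@b
    cs=np.median([x[1] for x in c]) if len(c) else s.mean()
    hd=s[t>t.max()-45]
    print(n,"z",z.round(1),"ang",np.degrees(np.arctan2(a[1],a[0])).round(2),"tip",(a*t.max()+b*cs).round(1),"jawc",(a*(t.max()-20)+b*cs).round(1),"mid",(a*(t.max()-105)+b*cs).round(1),"headw",np.ptp(hd).round(1),"headmid",((hd.max()+hd.min())/2-cs).round(1),"hw",np.median(wd).round(1))
E
```

```text
2424 z 20.5 ang -10.87 tip [654.5 233.6] jawc [634.8 237.4] mid [551.4 253.4] headw 76.7 headmid 0.3 hw 18.6
2387 z 20.5 ang -12.97 tip [621.3 147.5] jawc [601.8 152. ] mid [519.  171.1] headw 59.1 headmid -0.2 hw 18.4
```

Request:
servo_tool --motion '[5,1,-30,0,0,0,60,5,0.5,-30,0,0,0.002,60,0,0,-30,0,0,0,60,0,0,-30,0,0,0,60,0,0,-30,0,0,0,60,0,0,-15,0,0,0,60,0,0,-10,0,0,0,60,0,0,-5,0,0,0,60,0,0,0,0,0,0,60,0,0,0,0,0,0,60]'

```text
time_s: 2.95
ee_pos: [519.8, 170.9, 27.9]
ee_rot: [-179.9, 0.0, -103.1]
force: [0.1, 1.6, -0.2]
gripper_width: 54.4
```

Request:
servo_tool --motion '[0,0,0,0,0,0,10,0,0,0,0,0,0,10,0,0,0,0,0,0,10,0,0,0,0,0,0,10,0,0,0,0,0,0,10,0,0,0,0,0,0,10]' --newtons 45

```text
time_s: 3.45
ee_pos: [519.2, 171.2, 27.0]
ee_rot: [-180.0, 0.0, -103.1]
force: [-0.0, -0.0, 0.0]
gripper_width: 17.6
```

Request:
servo_tool --motion '[0,0,5,0,0,0,10,0,0,10,0,0,0,10,0,0,20,0,0,0,10,0,0,30,0,0,0,10,0,0,30,0,0,0,10,0,0,30,0,0,0,10,0,0,15,0,0,0,10,0,0,10,0,0,0,10,0,0,0,0,0,0,10,0,0,0,0,0,0,10]'

```text
time_s: 4.28
ee_pos: [518.8, 171.0, 176.9]
ee_rot: [180.0, -0.0, -103.1]
force: [1.1, 0.3, -0.4]
gripper_width: 8.8
```

```bash
python3 - <<'E'
from h import *
f,W,T=snap("wrist"); save(f,"wrist2.png"); np.savez("wrist2.npz",W=W,im=f["image"],T=T)
s=sensors.state(); print(s["ee_pos"],s["ee_rot"],s["qpos"].round(1),s["force"],s["torque"],s["gripper_width"])
E
```

```text
[518.32048423 170.8661189  175.94815998] [ 1.79902842e+02 -6.26726692e-02 -1.03074818e+02] [ 17.   17.   96.2  -0.   66.9 120.1] [-0.38490985 -0.535004   -0.30337406] [ 0.03441686  0.06972194 -0.0124298 ] 9.019831266350666
```

View pics/wrist2.png

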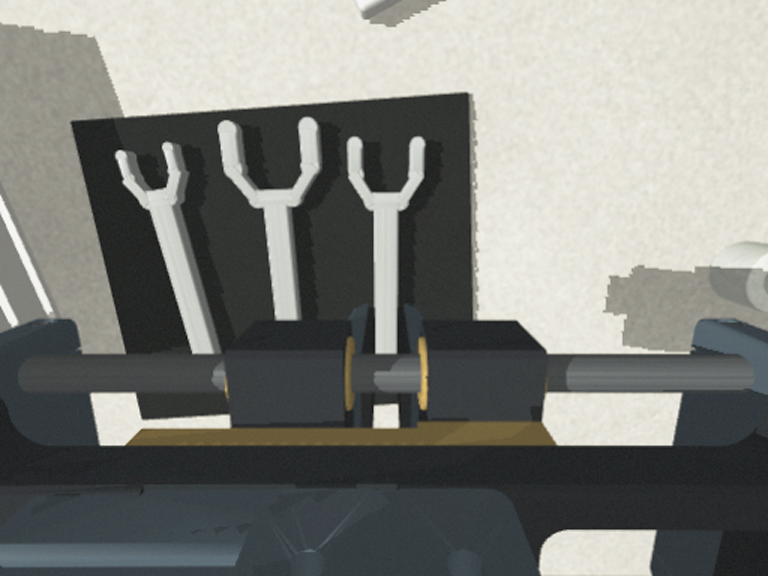

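```bash
python3 - <<'E'
from meas import *
D=np.load("wrist2.npz"); W=D["W"]; im=D["im"]
cv2.imwrite("pics/crop2.png",cv2.resize(im[80:300,150:350,::-1],None,fx=3,fy=2.7,interpolation=cv2.INTER_CUBIC))
for i,n,P in spanner(W,im,(560,160)):
    Pz=P[:,2]; P=P[:,:2]; k=P[:,0]<575
    a=np.array([1,0.]); l=cv2.fitLine(P[k].astype(np.float32),cv2.DIST_HUBER,0,.01,.01).ravel(); a=l[:2]*np.sign(l[0]); b=np.array([-a[1],a[0]])
    t=P@a; s=P@b; s0=l[2:]@b
    print(n,"z",np.median(Pz),"ang",np.degrees(np.arctan2(a[1],a[0])).round(2),"tip",(a*t.max()+b*s0).round(1),"mid",(a*(t.max()-105)+b*s0).round(1))
# profile around col 257 region rows ~ 155/1.. at v=150..170
v=160
for u in range(228,290,1):
    print(u,W[v,u].round(1),im[v,u].tolist()) if 240<u<275 else None
print("finger tip",W[205,236:248].round(1))
E
```

```text
2719 z 20.42667452466992 ang -11.43 tip [654.  232.2] mid [551.1 253. ]
2515 z 20.552364008085192 ang -14.17 tip [620.6 144.9] mid [518.8 170.6]
241 [545.  185.6   6.3] [49, 52, 47]
242 [544.8 184.3   7. ] [49, 51, 48]
243 [544.5 183.1   7.1] [50, 54, 51]
244 [544.1 181.9   6.3] [52, 55, 52]
245 [543.8 180.6   6.7] [52, 53, 51]
246 [543.7 179.3   7.6] [49, 52, 47]
247 [543.1 178.2   5.4] [49, 53, 48]
248 [543.  176.8   6.8] [45, 49, 45]
249 [544.2 174.8  19.4] [183, 186, 181]
250 [543.9 173.6  19.5] [216, 219, 214]
251 [544.  172.3  21.9] [207, 211, 204]
252 [543.5 171.2  20.2] [208, 212, 204]
253 [543.2 170.   20.2] [208, 212, 205]
254 [543.  168.7  21. ] [212, 214, 207]
255 [542.7 167.5  20.7] [211, 214, 208]
256 [542.4 166.3  20.5] [206, 211, 204]
257 [542.1 165.1  20.8] [204, 208, 202]
258 [541.9 163.9  21.1] [207, 213, 206]
259 [541.6 162.7  20.6] [207, 212, 205]
260 [541.4 161.5  21.2] [209, 213, 206]
261 [541.  160.3  20.5] [205, 209, 203]
262 [540.9 159.1  21.6] [205, 207, 202]
263 [540.6 157.9  21.7] [198, 203, 197]
264 [540.1 156.7  19.8] [166, 169, 164]
265 [538.1 155.5   7. ] [93, 97, 92]
266 [537.7 154.3   6.6] [36, 39, 37]
267 [537.4 153.    6.5] [38, 39, 37]
268 [537.3 151.8   8. ] [38, 40, 39]
269 [536.9 150.5   7.1] [36, 38, 35]
270 [536.8 149.3   8.6] [40, 40, 39]
271 [536.2 148.    6.2] [38, 38, 37]
272 [535.9 146.7   5.7] [37, 39, 34]
273 [535.6 145.5   6. ] [39, 39, 36]
274 [535.5 144.2   7.1] [37, 38, 37]
finger tip [[488.  206.5   7.3]
 [538.1 179.2 188.6]
 [538.3 178.4 189.7]
 [538.4 177.7 190.7]
 [538.  177.2 189.7]
 [538.  176.5 190.1]
 [537.9 175.9 190.3]
 [537.4 175.4 189.3]
 [537.2 174.8 188.9]
 [536.  174.6 185.2]
 [535.7 174.  184.9]
 [535.4 173.4 184.3]]
```

View pics/crop2.png

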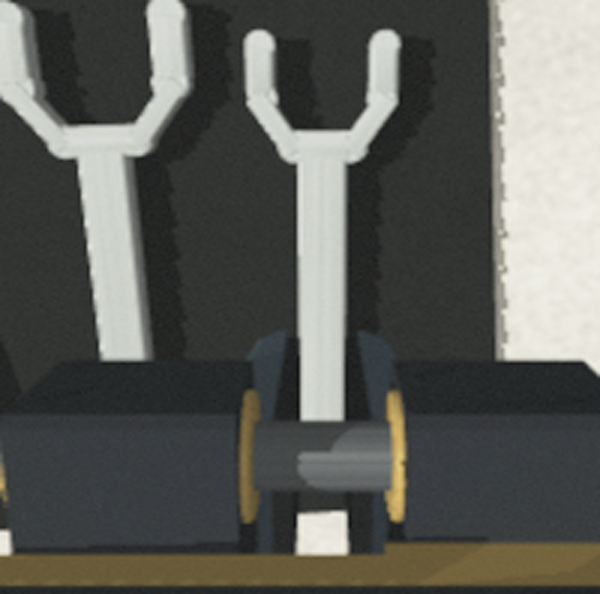

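```bash
python3 - <<'E'
from h import *
s=sensors.state(); f=grab_frame("wrist")
T=np.eye(4); T[:3,3]=s["ee_pos"]; T[:3,:3]=R.from_euler('xyz',s["ee_rot"],degrees=True).as_matrix()
print(np.array(f["T_tool_cam"]).round(3))
K=np.array([[f["fx"],0,f["cx"]],[0,f["fy"],f["cy"]],[0,0,1]])
C=np.linalg.inv(np.array(f["T_tool_cam"]))
for p in [(5,-16,19),(-5,-16,19),(5,-16,0),(5,-16,-20),(5,16,19)]:
    c=C@np.r_[p,1]; c=c[:3]*[1,-1,-1]; uv=K@(c/c[2]); print(p,uv[:2].round(1),"depth",c[2].round(1))
W=cloud(f,np.array(f["T_tool_cam"]))
for u in (238,241,244,274,277,280):
    print(u,[ (v,W[v,u].round(0).tolist()) for v in range(198,236,4)])
E
```

```text
[[   1.      -0.       0.       0.469]
 [  -0.      -0.971   -0.241  -67.499]
 [   0.       0.241   -0.971 -178.381]
 [   0.       0.       0.       1.   ]]
(5, -16, 19) [263.  194.3] depth 204.0
(-5, -16, 19) [249.7 194.3] depth 204.0
(5, -16, 0) [263.6 201.4] depth 185.5
(5, -16, -20) [264.4 210.4] depth 166.1
(5, 16, 19) [262.8 234. ] depth 211.7
238 [(198, [-25.0, 28.0, 170.0]), (202, [-25.0, 34.0, 170.0]), (206, [-11.0, -17.0, -15.0]), (210, [-11.0, -17.0, -23.0]), (214, [-10.0, -17.0, -30.0]), (218, [-10.0, -17.0, -38.0]), (222, [-10.0, -17.0, -44.0]), (226, [-9.0, -17.0, -49.0]), (230, [-9.0, -17.0, -55.0]), (234, [-8.0, -17.0, -60.0])]
241 [(198, [-21.0, 28.0, 168.0]), (202, [-21.0, 33.0, 168.0]), (206, [-10.0, -18.0, -16.0]), (210, [-9.0, -17.0, -24.0]), (214, [-9.0, -17.0, -31.0]), (218, [-8.0, -18.0, -38.0]), (222, [-8.0, -18.0, -45.0]), (226, [-8.0, -17.0, -48.0]), (230, [-8.0, -16.0, -51.0]), (234, [-7.0, -16.0, -56.0])]
244 [(198, [-17.0, 28.0, 169.0]), (202, [-17.0, 34.0, 169.0]), (206, [-8.0, -17.0, -15.0]), (210, [-8.0, -16.0, -19.0]), (214, [-7.0, -16.0, -26.0]), (2
[... 313 characters left out ...]
8.0]), (222, [10.0, -17.0, -42.0]), (226, [9.0, -17.0, -50.0]), (230, [9.0, -17.0, -55.0]), (234, [8.0, -17.0, -60.0])]
277 [(198, [27.0, 28.0, 169.0]), (202, [27.0, 34.0, 169.0]), (206, [13.0, -17.0, -15.0]), (210, [12.0, -18.0, -24.0]), (214, [12.0, -17.0, -30.0]), (218, [11.0, -18.0, -39.0]), (222, [11.0, -17.0, -44.0]), (226, [11.0, -18.0, -50.0]), (230, [10.0, -18.0, -55.0]), (234, [10.0, -18.0, -61.0])]
280 [(198, [31.0, 28.0, 169.0]), (202, [31.0, 34.0, 169.0]), (206, [31.0, 39.0, 169.0]), (210, [31.0, 45.0, 170.0]), (214, [8.0, -38.0, -92.0]), (218, [8.0, -37.0, -92.0]), (222, [8.0, -35.0, -92.0]), (226, [7.0, -37.0, -101.0]), (230, [7.0, -36.0, -102.0]), (234, [7.0, -35.0, -103.0])]
```

```bash
python3 - <<'E'
from h import *
f,W,T=snap("scene"); np.savez("scene3.npz",W=W,im=f["image"],T=T)
s=sensors.state(); print(s["ee_pos"])
K=np.array([[f["fx"],0,f["cx"]],[0,f["fy"],f["cy"]],[0,0,1]])
C=np.linalg.inv(T)
def pr(p):
    c=C@np.r_[p,1]; c=c[:3]*[1,-1,-1]; return (K@(c/c[2]))[:2]
e=s["ee_pos"]; a=pr(e); b=pr(e-[0,0,19]); print(a,b)
im=f["image"][...,::-1].copy()
u,v=a.astype(int); 
x0,y0=max(u-80,0),max(v-70,0)
c=cv2.resize(im[y0:y0+140,x0:x0+160],None,fx=4.5,fy=4.2,interpolation=cv2.INTER_CUBIC)
for p,col in((a,(0,255,0)),(b,(0,0,255))): cv2.circle(c,(int((p[0]-x0)*4.5),int((p[1]-y0)*4.2)),4,col,-1)
cv2.imwrite("pics/scene3.png",c)
near=np.hypot(W[...,0]-e[0],W[...,1]-e[1])<45
z=W[...,2][near&(W[...,2]>60)]; print(np.percentile(z,[0,1,3,10,50]))
D=np.load("wrist1.npz");W=D["W"]
for u in (175,180,185,190,195):
    print(u,[ (v,(W[v,u]-[508.4,168.6,206.6]).round(0).tolist()) for v in range(200,240,6)])
E
```

```text
[518.13698054 170.80910005 175.31072356]
[308.3653437  181.70171792] [307.73514849 185.3677202 ]
[183.51404746 196.9466513  222.95921688 285.02659897 434.14898182]
175 [(200, [-12.0, 124.0, -199.0]), (206, [-21.0, 127.0, -200.0]), (212, [-30.0, 130.0, -200.0]), (218, [27.0, 40.0, 37.0]), (224, [27.0, 37.0, 47.0]), (230, [25.0, 36.0, 53.0]), (236, [38.0, 18.0, 98.0])]
180 [(200, [-14.0, 117.0, -199.0]), (206, [-22.0, 120.0, -200.0]), (212, [27.0, 40.0, 28.0]), (218, [27.0, 37.0, 38.0]), (224, [25.0, 36.0, 43.0]), (230, [24.0, 34.0, 50.0]), (236, [38.0, 16.0, 98.0])]
185 [(200, [-13.0, 106.0, -188.0]), (206, [27.0, 40.0, 15.0]), (212, [26.0, 38.0, 26.0]), (218, [25.0, 36.0, 33.0]), (224, [24.0, 34.0, 43.0]), (230, [22.0, 33.0, 47.0]), (236, [37.0, 15.0, 98.0])]
190 [(200, [-14.0, 99.0, -186.0]), (206, [26.0, 37.0, 14.0]), (212, [25.0, 36.0, 22.0]), (218, [24.0, 33.0, 33.0]), (224, [21.0, 34.0, 35.0]), (230, [18.0, 34.0, 37.0]), (236, [37.0, 13.0, 99.0])]
195 [(200, [-16.0, 92.0, -186.0]), (206, [24.0, 35.0, 10.0]), (212, [24.0, 33.0, 22.0]), (218, [20.0, 34.0, 23.0]), (224, [17.0, 35.0, 23.0]), (230, [14.0, 35.0, 26.0]), (236, [37.0, 11.0, 99.0])]
```

View pics/scene3.png

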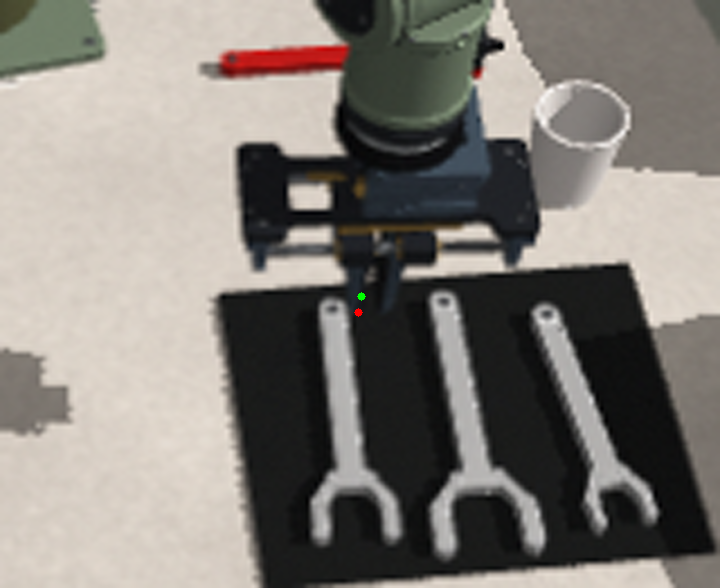

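Request:
servo_tool --motion '[0,0,-30,0,0,0,60,0,0,-30,0,0,0,60,0,0,-30,0,0,0,60,0,0,-30,0,0,0,60,0,0,-15,0,0,0,60,0,0,-10,0,0,0,60,0,0,-5,0,0,0,60,0,0,-2,0,0,0,60,0,0,-2,0,0,0,60,0,0,0,0,0,0,60]'

```text
time_s: 5.27
ee_pos: [519.7, 171.3, 23.5]
ee_rot: [-179.9, 0.0, -103.1]
force: [-0.5, -0.7, 1.1]
gripper_width: 54.8
```

Request:
servo_tool --motion '[0,0,-1,0,0,0,60,0,0,-1,0,0,0,60]'

```text
time_s: 5.43
ee_pos: [519.7, 171.3, 21.7]
ee_rot: [-179.9, 0.1, -103.1]
force: [0.6, -0.2, 1.4]
gripper_width: 54.8
```

Request:
servo_tool --motion '[0,0,-2,0,0,0,60,0,0,-2,0,0,0,60,0,0,-2,0,0,0,60]'

```text
time_s: 5.68
ee_pos: [519.1, 171.1, 14.9]
ee_rot: [-180.0, 0.0, -103.1]
force: [-0.0, 0.6, 0.1]
gripper_width: 54.6
```

Request:
servo_tool --motion '[0,0,-2,0,0,0,60,0,0,-2,0,0,0,60]'

```text
time_s: 5.85
ee_pos: [519.0, 171.1, 10.6]
ee_rot: [180.0, -0.0, -103.1]
force: [0.0, 0.9, -0.5]
gripper_width: 54.8
```

```bash
python3 - <<'E'
from h import *
f,W,T=snap("wrist"); save(f,"wrist4.png"); s=sensors.state(); print(s["ee_pos"],s["force"])
f,W,T=snap("scene"); 
cv2.imwrite("pics/scene4.png",cv2.resize(f["image"][120:260,230:390,::-1],None,fx=4.5,fy=4.2,interpolation=cv2.INTER_CUBIC))
E
```

```text
[518.76949577 170.98668836  10.28809154] [ 0.22785864  0.01534873 -0.18930481]
```

View pics/wrist4.png

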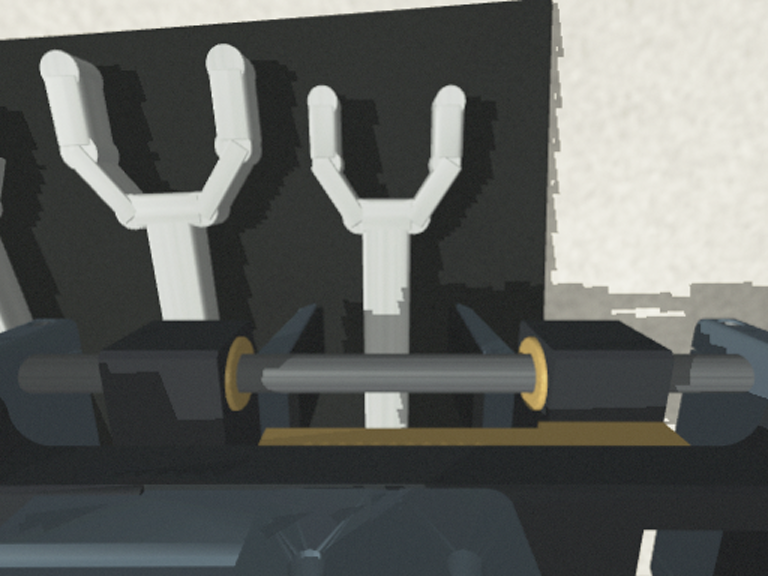

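View pics/scene4.png

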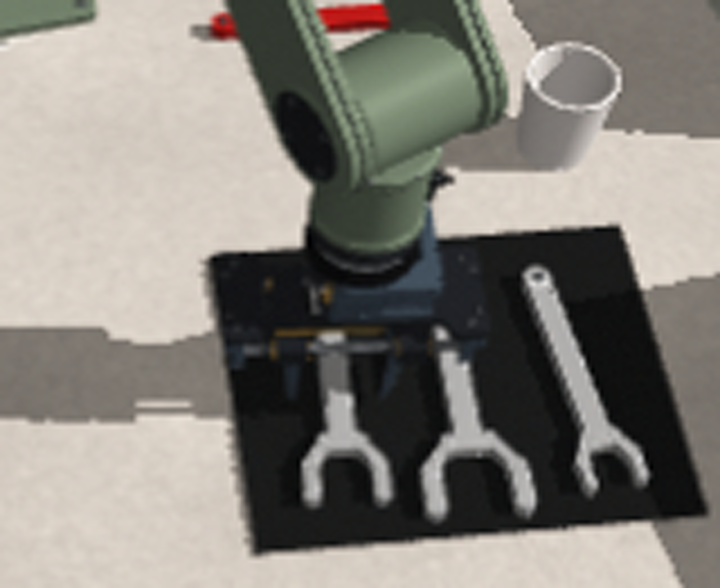

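Request:
servo_tool --motion '[0,0,-2,0,0,0,60,0,0,-2,0,0,0,60,0,0,-2,0,0,0,60]'

```text
time_s: 6.2
ee_pos: [519.1, 171.1, 4.7]
ee_rot: [-180.0, -0.0, -103.1]
force: [-0.6, 0.3, -0.7]
gripper_width: 55.0
```

Request:
servo_tool --motion '[0,0,-2,0,0,0,60,0,0,-2,0,0,0,60]'

```text
time_s: 6.37
ee_pos: [519.1, 171.1, 0.7]
ee_rot: [180.0, -0.0, -103.1]
force: [0.4, 0.3, -0.1]
gripper_width: 54.6
```

Request:
servo_tool --motion '[0,0,-1,0,0,0,60,0,0,0,0,0,0,60]'

```text
time_s: 6.53
ee_pos: [518.9, 171.0, -0.4]
ee_rot: [180.0, -0.0, -103.1]
force: [-0.6, -0.1, 0.8]
gripper_width: 54.8
```

Request:
servo_tool --motion '[0,0,-1,0,0,0,60,0,0,-0.5,0,0,0,60,0,0,0,0,0,0,60]'

```text
time_s: 6.78
ee_pos: [519.2, 171.1, -0.8]
ee_rot: [-180.0, 0.0, -103.1]
force: [-2.1, -0.5, 5.0]
gripper_width: 54.7
```

Request:
servo_tool --motion '[0,0,-1,0,0,0,60,0,0,0,0,0,0,60]'

```text
time_s: 6.95
ee_pos: [519.2, 171.1, -0.8]
ee_rot: [-180.0, 0.0, -103.1]
force: [-3.8, -0.8, 12.0]
gripper_width: 54.9
```

Request:
servo_tool --motion '[0,0,0,0,0,0,10,0,0,0,0,0,0,10,0,0,0,0,0,0,10,0,0,0,0,0,0,10,0,0,0,0,0,0,10,0,0,0,0,0,0,10,0,0,0,0,0,0,10,0,0,0,0,0,0,10]' --newtons 45

```text
time_s: 7.62
ee_pos: [520.4, 171.0, -0.8]
ee_rot: [-179.8, 0.0, -103.1]
force: [-0.7, -1.6, 11.2]
gripper_width: 19.7
```

Request:
servo_tool --motion '[0,0,3,0,0,0,10,0,0,5,0,0,0,10,0,0,10,0,0,0,10,0,0,20,0,0,0,10,0,0,30,0,0,0,10,0,0,30,0,0,0,10,0,0,30,0,0,0,10,0,0,20,0,0,0,10,0,0,12,0,0,0,10,0,0,0,0,0,0,10]' --newtons 55

```text
time_s: 8.45
ee_pos: [520.7, 171.7, 160.8]
ee_rot: [-179.7, 0.2, -103.1]
force: [0.8, -0.0, -3.6]
gripper_width: 20.1
```

```bash
python3 - <<'E'
from h import *
f,W,T=snap("wrist"); save(f,"wrist5.png"); np.savez("wrist5.npz",W=W,im=f["image"],T=T)
s=sensors.state(); print(s["ee_pos"],s["ee_rot"],s["qpos"].round(1),s["force"],s["torque"],s["gripper_width"])
# rack / bottle in stop frame
yaw=np.radians(-9.2); c=np.array([544.5,-247]); Rm=np.array([[np.cos(yaw),np.sin(yaw)],[-np.sin(yaw),np.cos(yaw)]])
for nm in ("top0","scene0"):
    W=np.load(nm+".npz")["W"]; q=(W[...,:2]-c)@Rm.T; z=W[...,2]
    for lab,(x,y,r,a) in dict(rack=(438,-390,85,50),bottle=(563,-379,45,60),jar=(686,-210,45,45),roll=(442,-132,45,30)).items():
        m=(np.hypot(W[...,0]-x,W[...,1]-y)<r)&(z>a)
        if lab=='jar' or lab=='roll': m&=z<70
        P=q[m]; print(nm,lab,np.percentile(P,[1,99],axis=0).round(0).tolist(),z[m].max().round(0))
E
```

```text
[519.56019278 171.30797611 158.78543018] [-1.79860418e+02  7.94287906e-02 -1.03071504e+02] [ 17.   17.8  97.8  -0.   64.3 120.1] [-0.14120148  0.27793156 -4.2822231 ] [ 0.02874222  0.09957655 -0.04152639] 19.82554073786235
top0 rack [[-127.0, -186.0], [-37.0, -131.0]] 88.0
top0 bottle [[12.0, -156.0], [62.0, -104.0]] 135.0
top0 jar [[110.0, 35.0], [152.0, 78.0]] 67.0
top0 roll [[-147.0, 69.0], [-99.0, 121.0]] 46.0
scene0 rack [[-119.0, -183.0], [-33.0, -131.0]] 88.0
scene0 bottle [[23.0, -152.0], [70.0, -100.0]] 135.0
scene0 jar [[115.0, 40.0], [158.0, 82.0]] 67.0
scene0 roll [[-143.0, 73.0], [-90.0, 124.0]] 47.0
```

View pics/wrist5.png

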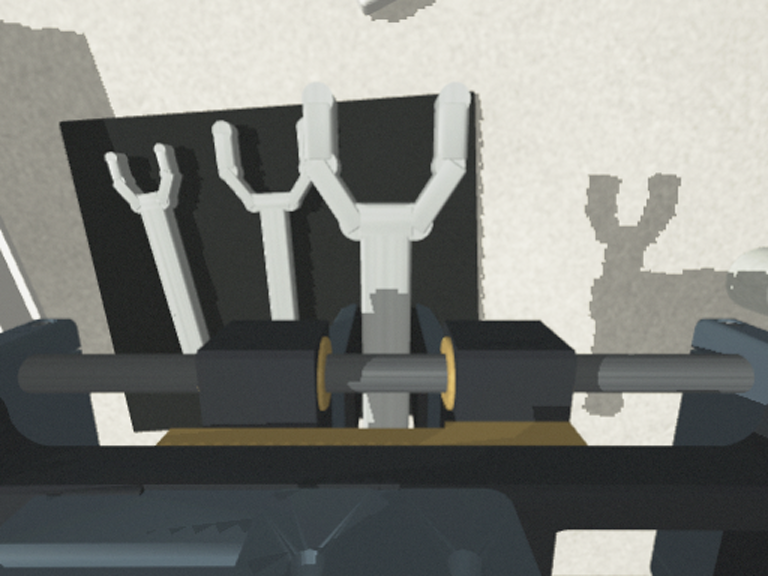

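```bash
cat >> meas.py <<'E'
def held(W,im,T_tool):
    # W world -> tool
    Q=np.concatenate([W,np.ones(W.shape[:2]+(1,))],-1)@np.linalg.inv(T_tool).T; Q=Q[...,:3]
    m=(im.min(-1)>90)&(Q[...,2]>-25)&(Q[...,2]<30)&(abs(Q[...,0])<50)&(Q[...,1]<-25)&(Q[...,1]>-130)
    P=Q[m]
    h=P[(P[:,1]>-55)]
    hc=[( y,(np.percentile(h[abs(h[:,1]-y)<3,0],2)+np.percentile(h[abs(h[:,1]-y)<3,0],98))/2) for y in range(-52,-28,4) if (abs(h[:,1]-y)<3).sum()>10]
    hd=P[P[:,1]<P[:,1].min()+18]
    A=np.c_[P[:,1],P[:,0],np.ones(len(P))]; zf=np.linalg.lstsq(A,P[:,2],rcond=None)[0]
    print("n",len(P),"handle x vs y",np.round(hc,1).tolist(),"prong x",np.percentile(hd[:,0],[1,99]).round(1),"ctr",np.mean(np.percentile(hd[:,0],[1,99])).round(2),"tip y",np.percentile(P[:,1],.3).round(1),"z fit slope(y,x)",zf[:2].round(4),"z@0",zf[2].round(1),"z@-85",(zf[2]-85*zf[0]).round(1))
E
python3 - <<'E'
from meas import *
D=np.load("wrist5.npz"); s=sensors.state()
T=np.eye(4);T[:3,3]=[519.6,171.3,158.9];T[:3,:3]=R.from_euler('xyz',[-179.86,.08,-103.07],degrees=True).as_matrix()
held(D["W"],D["im"],T)
E
```

```text
n 6325 handle x vs y [[-52.0, -0.4], [-48.0, -0.5], [-44.0, -0.4], [-40.0, -0.4], [-36.0, -0.4], [-32.0, -0.5]] prong x [-30.1  29.6] ctr -0.24 tip y -103.9 z fit slope(y,x) [-0.0138  0.0032] z@0 -23.7 z@-85 -22.6
```

Request:
servo_tool --motion '[-5,-15,0,0,0,0.006,10,-8,-25,0,0,0,0.006,10,-10,-33,0,0,0,0.006,10,-10,-33,0,0,0,0.006,10,-10,-33,0,0,0,0.006,10,-10,-33,0,0,0,0.006,10,-10,-33,0,0,0,0.006,10,-10,-33,0,0,0,0.006,10,-10,-33,0,0,0,0.005,10,-10,-33,0,0,0,0.005,10]'

```text
time_s: 9.33
ee_pos: [424.1, -133.9, 155.9]
ee_rot: [179.8, 0.0, -99.7]
force: [1.5, 0.5, -4.0]
gripper_width: 19.5
```

Request:
servo_tool --motion '[-10,-33,0,0,0,0.005,10,-10,-33,0,0,0,0.005,10,-7,-25,0,0,0,0,10,-5,-20,0,0,0,0,10,-3,-13,0,0,0,0,10,0,0,0,0,0,0,10,0,0,0,0,0,0,10]'

```text
time_s: 9.92
ee_pos: [390.1, -256.5, 156.0]
ee_rot: [179.8, 0.1, -99.3]
force: [0.1, 0.4, -3.4]
gripper_width: 19.5
```

```bash
python3 - <<'E'
from meas import *
s=sensors.state(); f,W,T=snap("wrist"); save(f,"wrist6.png"); np.savez("wrist6.npz",W=W,im=f["image"],T=T)
print(s["ee_pos"],s["ee_rot"],s["qpos"].round(1),s["gripper_width"])
Tt=np.eye(4);Tt[:3,3]=s["ee_pos"];Tt[:3,:3]=R.from_euler('xyz',s["ee_rot"],degrees=True).as_matrix()
held(W,f["image"],Tt)
z=W[...,2]; c=np.array([544.5,-247])
d=np.hypot(W[...,0]-c[0],W[...,1]-c[1])
P=W[(d<85)&(z>15)&(z<25)]; print("foot",len(P),cv2.minAreaRect(P[:,:2].astype(np.float32)))
P=W[(d<25)&(z>74)&(z<95)]; print("stud",len(P),P.mean(0),P.min(0),P.max(0))
P=W[(d<125)&(d>38)&(z>58)&(z<78)]; print("bar",len(P),cv2.fitLine(P[:,:2].astype(np.float32),cv2.DIST_HUBER,0,.01,.01).ravel() if len(P) else 0)
E
```

```text
[ 390.07382703 -256.54183787  156.03270766] [ 1.79837789e+02  1.01906449e-01 -9.92784445e+01] [-34.8  11.1 107.6   0.   61.5  64.5] 19.529329481322197
n 6187 handle x vs y [[-52.0, 0.1], [-48.0, -0.1], [-44.0, 0.2], [-40.0, 0.1], [-36.0, 0.2], [-32.0, 0.2]] prong x [-29.6  30.4] ctr 0.41 tip y -103.0 z fit slope(y,x) [-0.0145  0.007 ] z@0 -21.8 z@-85 -20.5
foot 5462 ((539.9426879882812, -247.01214599609375), (100.44154357910156, 87.006103515625), 80.80086517333984)
stud 861 [ 544.52937795 -248.40091794   81.31260484] [ 533.11105423 -260.91689336   74.07428368] [ 558.96781017 -235.26843084   84.70489927]
bar 1004 [ 1.4620833e-01  9.8925382e-01  5.6434442e+02 -2.1517880e+02]
```

View pics/wrist6.png

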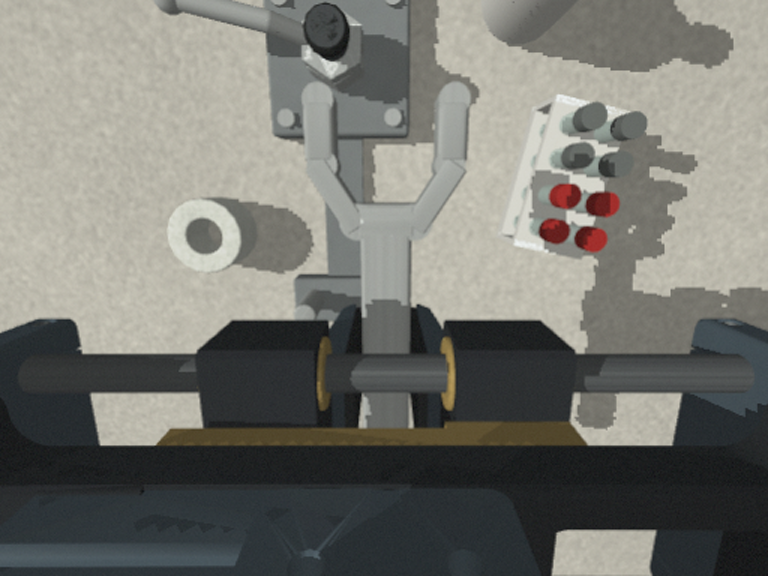

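```bash
python3 - <<'E'
from h import *
D=np.load("wrist6.npz"); W=D["W"]; im=D["im"]; z=W[...,2]
c=np.array([544.5,-247.5]); d=np.hypot(W[...,0]-c[0],W[...,1]-c[1])
F=W[(d<90)&(z>16)&(z<24)][:,:2]
best=None
for yw in np.arange(-12,-6,.25):
    y=np.radians(yw); ex=np.array([np.cos(y),np.sin(y)]); ey=np.array([-ex[1],ex[0]])
    a=(F-c)@ex; b=(F-c)@ey
    # side edge straightness: per-bin extents
    lo=[];hi=[]
    for q in np.arange(-35,20,5):
        k=abs(a-q)<2.5
        if k.sum()>30: lo.append(np.percentile(b[k],1)); hi.append(np.percentile(b[k],99))
    sd=np.std(hi[:]); print(yw, "hi",np.mean(hi).round(1),sd.round(2),"lo",np.mean(lo).round(1),np.std(lo).round(2),"amin",np.percentile(a,.5).round(1))
cv2.imwrite("pics/crop6.png",cv2.resize(im[0:110,160:290,::-1],None,fx=5.5,fy=5,interpolation=cv2.INTER_CUBIC))
S=W[(d<25)&(z>80)&(z<86)]; print("studtop",np.mean([S.min(0),S.max(0)],0),np.ptp(S,axis=0))
N=W[(d<32)&(z>55)&(z<59)]; print("nut top", N.mean(0), N.min(0),N.max(0),len(N))
P=W[(np.hypot(W[...,0]-378,W[...,1]+197)<25)&(z>60)&(z<70)]; print("post",len(P))
E
```

```text
-12.0 hi 48.0 0.92 lo -50.0 0.59 amin -49.0
-11.75 hi 48.0 0.84 lo -50.0 0.53 amin -48.8
-11.5 hi 48.0 0.78 lo -49.9 0.46 amin -48.6
-11.25 hi 48.0 0.74 lo -49.9 0.41 amin -48.5
-11.0 hi 48.1 0.7 lo -49.8 0.37 amin -48.3
-10.75 hi 48.2 0.63 lo -49.8 0.33 amin -48.2
-10.5 hi 48.2 0.57 lo -49.8 0.35 amin -48.0
-10.25 hi 48.3 0.53 lo -49.7 0.33 amin -47.9
-10.0 hi 48.3 0.48 lo -49.7 0.32 amin -47.8
-9.75 hi 48.4 0.41 lo -49.6 0.29 amin -47.8
-9.5 hi 48.4 0.36 lo -49.6 0.33 amin -47.9
-9.25 hi 48.4 0.33 lo -49.6 0.37 amin -47.9
-9.0 hi 48.5 0.3 lo -49.5 0.4 amin -48.0
-8.75 hi 48.5 0.38 lo -49.5 0.44 amin -48.0
-8.5 hi 48.6 0.37 lo -49.4 0.48 amin -48.1
-8.25 hi 48.6 0.44 lo -49.4 0.55 amin -48.2
-8.0 hi 48.7 0.45 lo -49.3 0.61 amin -48.2
-7.75 hi 48.7 0.47 lo -49.4 0.61 amin -48.3
-7.5 hi 48.7 0.42 lo -49.3 0.67 amin -48.4
-7.25 hi 48.8 0.47 lo -49.3 0.73 amin -48.5
-7.0 hi 48.8 0.49 lo -49.2 0.84 amin -48.7
-6.75 hi 48.9 0.54 lo -49.2 0.86 amin -48.8
-6.5 hi 48.9 0.61 lo -49.1 0.92 amin -49.0
-6.25 hi 49.0 0.71 lo -49.1 0.99 amin -49.1
studtop [ 545.6001357  -248.1080524    82.35469912] [23.20961632 22.51966062  4.7004003 ]
nut top [ 539.11123802 -249.64412912   56.91743576] [ 526.03465445 -267.62932791   55.01683046] [ 566.06270021 -223.96563288   58.95953645] 647
post 153
```

View pics/crop6.png

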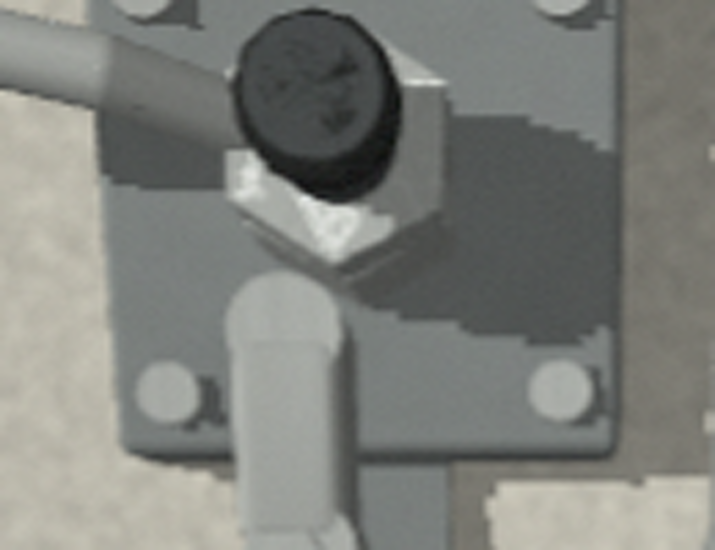

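Request:
servo_tool --motion '[10,10,0,0,0,0,10,10,10,0,0,0,0,10,7.6,9.2,-10,0,0,0,10,0,0,-25,0,0,0,10,0,0,-25,0,0,0,10,0,0,-25,0,0,0,10,0,0,-10,0,0,0,10,0,0,0,0,0,0,10,0,0,0,0,0,0,10]'

```text
time_s: 10.72
ee_pos: [418.4, -226.5, 61.5]
ee_rot: [179.9, 0.0, -99.1]
force: [-0.8, -0.2, -2.6]
gripper_width: 19.6
```

```bash
python3 - <<'E'
from meas import *
s=sensors.state(); f,W,T=snap("wrist"); save(f,"wrist7.png"); np.savez("wrist7.npz",W=W,im=f["image"],T=T)
print(s["ee_pos"],s["ee_rot"],s["force"])
Tt=np.eye(4);Tt[:3,3]=s["ee_pos"];Tt[:3,:3]=R.from_euler('xyz',s["ee_rot"],degrees=True).as_matrix()
held(W,f["image"],Tt)
E
```

```text
[ 418.39627859 -226.54933596   61.5020186 ] [ 1.79879963e+02  4.69664225e-02 -9.91064211e+01] [-0.81254888 -0.24120762 -2.62549707]
n 7707 handle x vs y [[-52.0, 0.1], [-48.0, -0.1], [-44.0, 0.2], [-40.0, 0.1], [-36.0, 0.2], [-32.0, 0.2]] prong x [-20.8  19.1] ctr -0.85 tip y -129.7 z fit slope(y,x) [-0.2811 -0.0177] z@0 -37.0 z@-85 -13.1
```

View pics/wrist7.png

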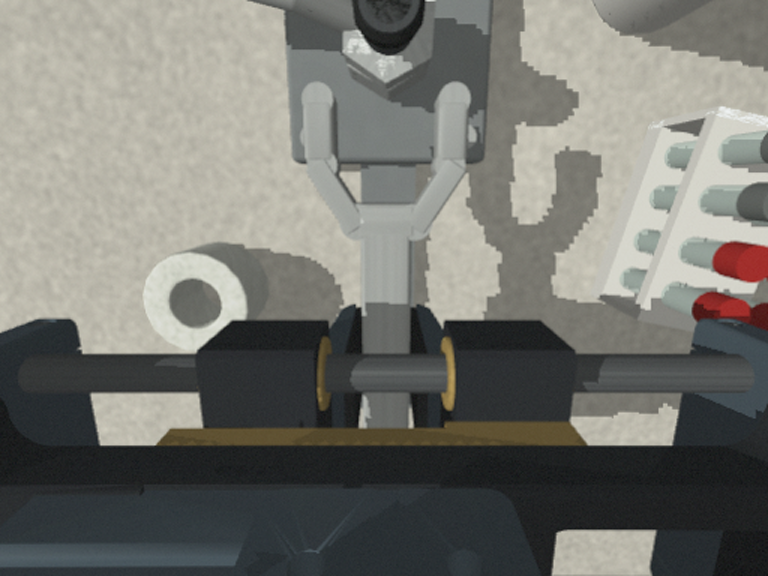

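Request:
servo_tool --motion '[-0.5,-0.8,-15,0,0,-0.003,10,0,0,-15,0,0,0,10,0,0,-8,0,0,0,10,0,0,-5,0,0,0,10,0,0,-2.5,0,0,0,10,0,0,0,0,0,0,10,0,0,0,0,0,0,10]'

```text
time_s: 11.35
ee_pos: [418.8, -228.8, 17.5]
ee_rot: [-179.9, -0.0, -99.4]
force: [0.2, -0.2, -3.6]
gripper_width: 20.0
```

```bash
python3 - <<'E'
from meas import *
s=sensors.state(); f,W,T=snap("wrist"); save(f,"wrist8.png"); np.savez("wrist8.npz",W=W,im=f["image"],T=T)
print(s["ee_pos"],s["ee_rot"],s["force"])
d=s["ee_pos"][:2]-[545.5,-248.2]; y=np.radians(-9.3); print("stop frame",d@[np.cos(y),np.sin(y)],d@[-np.sin(y),np.cos(y)])
E
```

```text
[ 418.76055675 -228.77868601   17.45142755] [-1.79927854e+02 -3.21960032e-02 -9.93513766e+01] [ 0.21466137 -0.2327008  -3.61514055]
stop frame -128.21210261564175 -1.3155435785071736
```

View pics/wrist8.png

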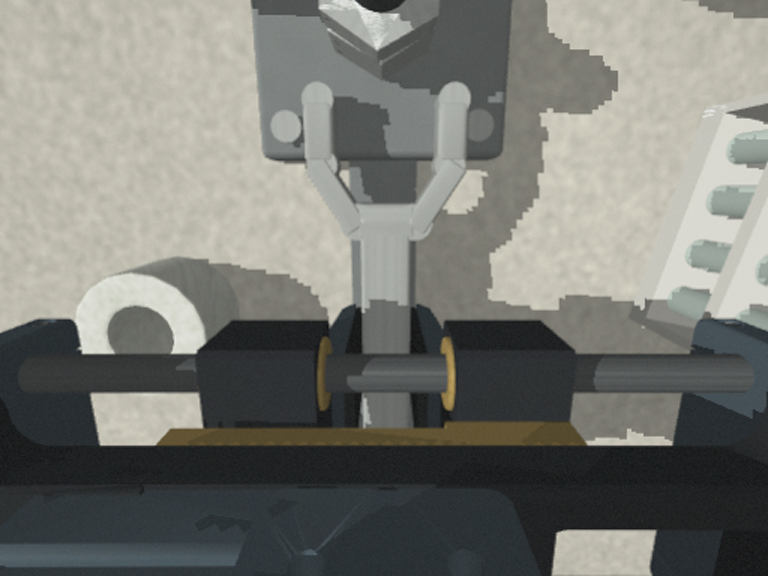

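```bash
python3 - <<'E'
from h import *
D=np.load("wrist8.npz"); W=D["W"]; im=D["im"].astype(int)
Tt=np.eye(4);Tt[:3,3]=[418.76,-228.78,17.45];Tt[:3,:3]=R.from_euler('xyz',[-179.928,-.032,-99.35],degrees=True).as_matrix()
Q=(np.concatenate([W,np.ones(W.shape[:2]+(1,))],-1)@np.linalg.inv(Tt).T)[...,:3]
z=W[...,2]
F=(abs(z-20)<3.5)&(Q[...,1]<-70)&(abs(Q[...,0])<70)
for y in range(-135,-80,6):
    x=Q[...,0][F&(abs(Q[...,1]-y)<3)]
    if len(x)>20: print("foot y",y,np.percentile(x,[0.5,99.5]).round(1),np.mean(np.percentile(x,[.5,99.5])).round(2))
S=(abs(z-36)<4)&(Q[...,1]<-30)&(abs(Q[...,0])<36)
for y in range(-106,-30,6):
    k=S&(abs(Q[...,1]-y)<3); x=Q[...,0][k]
    if len(x)>20: print("sp y",y,np.percentile(x,[1,99]).round(1),np.mean(np.percentile(x,[1,99])).round(2),np.median(z[k]).round(1))
N=(abs(z-57)<2)&(Q[...,1]<-80)&(abs(Q[...,0])<30)
for y in range(-135,-100,3):
    k=N&(abs(Q[...,1]-y)<1.5); x=Q[...,0][k]
    if len(x)>5: print("nut y",y,np.percentile(x,[1,99]).round(1))
L=(z>28)&(z<54)&(Q[...,1]<-95)&(abs(Q[...,0])<30)&(Q[...,1]>-122)
print("nut face nearest",Q[L][np.argsort(-Q[L][:,1])[:15]].round(1).tolist())
E
```

```text
foot y -135 [-50.8  47.6] -1.57
foot y -129 [-50.6  48.2] -1.23
foot y -123 [-50.9  48. ] -1.43
foot y -117 [-50.6  47.8] -1.38
foot y -111 [-50.2  47.9] -1.13
foot y -105 [-50.2  48. ] -1.09
foot y -99 [-50.4  47.9] -1.26
foot y -93 [-50.8  48.6] -1.1
foot y -87 [-50.5  48.2] -1.11
foot y -81 [-49.9  48. ] -0.95
sp y -106 [-26.6  26.4] -0.09 37.4
sp y -100 [-29.5  30.3] 0.38 38.1
sp y -94 [-29.6  30.3] 0.35 38.3
sp y -88 [-29.7  30.6] 0.41 38.4
sp y -82 [-29.5  30.2] 0.34 38.3
sp y -76 [-29.1  30.1] 0.47 38.4
sp y -70 [-28.5  29. ] 0.26 38.6
sp y -64 [-25.   25.3] 0.16 38.6
sp y -58 [-20.6  20.7] 0.04 38.5
sp y -52 [-17.3  17.6] 0.15 38.6
sp y -46 [-14.   14.3] 0.16 38.7
sp y -40 [-9.6  9.9] 0.15 38.7
sp y -34 [-9.7 10.1] 0.17 38.7
nut y -123 [-18.8  15.8]
nut y -120 [-19.7  16.1]
nut y -117 [-17.7  15.8]
nut y -114 [-13.3  11.7]
nut y -111 [-8.8  5.8]
nut y -108 [-4.5  0.4]
nut face nearest [[24.7, -95.0, -20.9], [-22.7, -95.0, -20.7], [28.4, -95.0, -20.7], [-21.1, -95.0, -20.7], [-22.2, -95.0, -20.6], [-19.5, -95.1, -20.5], [23.1, -95.1, -20.6], [-26.6, -95.1, -20.4], [29.0, -95.1, -20.5], [-24.9, -95.1, -20.4], [25.3, -95.1, -20.5], [-24.4, -95.1, -20.3], [29.6, -95.1, -20.3], [-29.3, -95.1, -20.2], [23.7, -95.1, -20.3]]
```

Request:
servo_tool --motion '[0.24,1.5,-2,0,0,0.005,10,0,0,0,0,0,0,10,5,-0.8,0,0,0,0,10,5,-0.8,0,0,0,0,10,5,-0.8,0,0,0,0,10,0,0,0,0,0,0,10]'

```text
time_s: 11.9
ee_pos: [435.4, -230.1, 15.1]
ee_rot: [-179.9, -0.0, -99.0]
force: [0.5, -0.8, -3.7]
gripper_width: 19.6
```

```bash
cat > rel.py <<'E'
from h import *
s=sensors.state(); f,W,T=snap("wrist"); 
import sys; save(f,sys.argv[1]+".png")
print(s["ee_pos"],s["ee_rot"],s["force"],s["torque"])
Q=cloud(f,np.array(f["T_tool_cam"])); z=s["ee_pos"][2]-Q[...,2]
F=(abs(z-20)<3.5)&(Q[...,1]<-50)&(abs(Q[...,0])<70)
for y in range(-135,-50,12):
    x=Q[...,0][F&(abs(Q[...,1]-y)<4)]
    if len(x)>20: print("foot y",y,np.percentile(x,[0.5,99.5]).round(1),np.mean(np.percentile(x,[.5,99.5])).round(2))
S=(abs(z-37)<4)&(Q[...,1]<-30)&(abs(Q[...,0])<36)
for y in (-100,-94,-88,-80,-40):
    k=S&(abs(Q[...,1]-y)<3); x=Q[...,0][k]
    if len(x)>20: print("sp y",y,np.mean(np.percentile(x,[1,99])).round(2),np.median(z[k]).round(1))
N=(abs(z-57)<2)&(Q[...,1]<-60)&(abs(Q[...,0])<30)
for y in range(-135,-60,4):
    k=N&(abs(Q[...,1]-y)<2); x=Q[...,0][k]
    if len(x)>5: print("nut y",y,np.percentile(x,[1,99]).round(1))
E
python3 rel.py wrist9
```

```text
[ 435.37985975 -230.08592524   15.12369907] [-1.79865490e+02 -4.77746372e-02 -9.90488056e+01] [ 0.51077273 -0.75066502 -3.70305697] [-0.00112242  0.0310412  -0.01314264]
foot y -135 [24.5 50.5] 37.49
foot y -123 [-48.8  50.2] 0.71
foot y -111 [-48.7  49.9] 0.58
foot y -99 [-48.7  50.2] 0.75
foot y -87 [-48.7  50. ] 0.66
foot y -75 [-48.8  50.1] 0.65
foot y -63 [-48.1  49.6] 0.79
sp y -100 0.35 35.8
sp y -94 0.37 36.0
sp y -88 0.41 36.0
sp y -80 0.39 36.0
sp y -40 0.17 36.3
nut y -119 [-14.4  19.2]
nut y -115 [-15.   18.9]
nut y -111 [-25.7  18.8]
nut y -107 [-17.7  18.6]
nut y -103 [-17.5  18.3]
nut y -99 [-14.3  17. ]
nut y -95 [-8.1  9.3]
nut y -91 [-2.7  2.3]
```

View pics/wrist9.png

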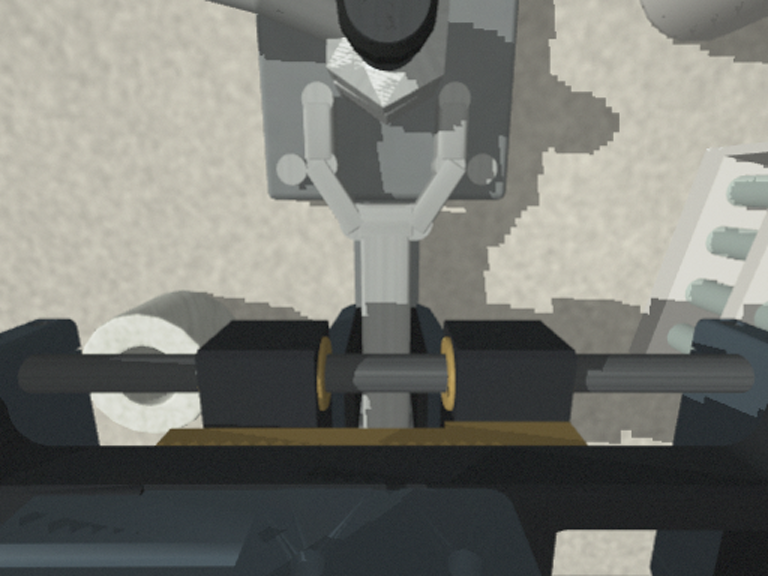

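Request:
servo_tool --motion '[3,-0.47,0,0,0,0,10,3,-0.47,0,0,0,0,10,3,-0.47,0,0,0,0,10,3,-0.47,0,0,0,0,10,0,0,0,0,0,0,10]'

```text
time_s: 12.37
ee_pos: [446.3, -231.6, 15.0]
ee_rot: [-179.9, -0.0, -99.1]
force: [-0.7, 0.1, -3.9]
gripper_width: 19.7
```

Request:
servo_tool --motion '[3,-0.47,0,0,0,0,10,3,-0.47,0,0,0,0,10,0,0,0,0,0,0,10]'

```text
time_s: 12.62
ee_pos: [452.3, -232.5, 15.0]
ee_rot: [-179.9, -0.0, -99.1]
force: [0.6, -1.0, -3.4]
gripper_width: 19.3
```

Request:
servo_tool --motion '[3,-0.47,0,0,0,0,10,2,-0.3,0,0,0,0,10,0,0,0,0,0,0,10]'

```text
time_s: 12.87
ee_pos: [457.1, -233.2, 14.9]
ee_rot: [-180.0, -0.0, -99.1]
force: [1.1, 0.3, -3.0]
gripper_width: 19.7
```

```bash
python3 rel.py wrist10
```

```text
[ 457.06829097 -233.20497799   14.93602315] [-1.79957084e+02 -1.89800516e-02 -9.90594545e+01] [ 1.06433073  0.285116   -2.96136953] [0.01765784 0.0415771  0.0206779 ]
foot y -135 [-48.4  50. ] 0.82
foot y -123 [-48.1  49.9] 0.93
foot y -111 [-35.   50.4] 7.68
foot y -99 [-48.7  50.7] 1.04
foot y -87 [-48.6  50.9] 1.16
foot y -75 [-48.3  50.5] 1.11
foot y -63 [-48.2  50.4] 1.12
foot y -51 [-48.6  50.8] 1.12
sp y -100 26.54 35.6
sp y -94 0.43 35.8
sp y -88 0.45 35.9
sp y -80 0.45 35.7
sp y -40 0.17 36.2
nut y -111 [-0.4  3.9]
nut y -103 [-16.6  16.6]
nut y -99 [-16.7  19.4]
nut y -95 [16.6 19.5]
nut y -91 [-24.8  19.2]
nut y -87 [-19.4  18.8]
nut y -83 [-17.6  18.4]
nut y -79 [-16.2  17.6]
nut y -75 [-10.8  13.1]
nut y -71 [-5.7  6.6]
```

View pics/wrist10.png

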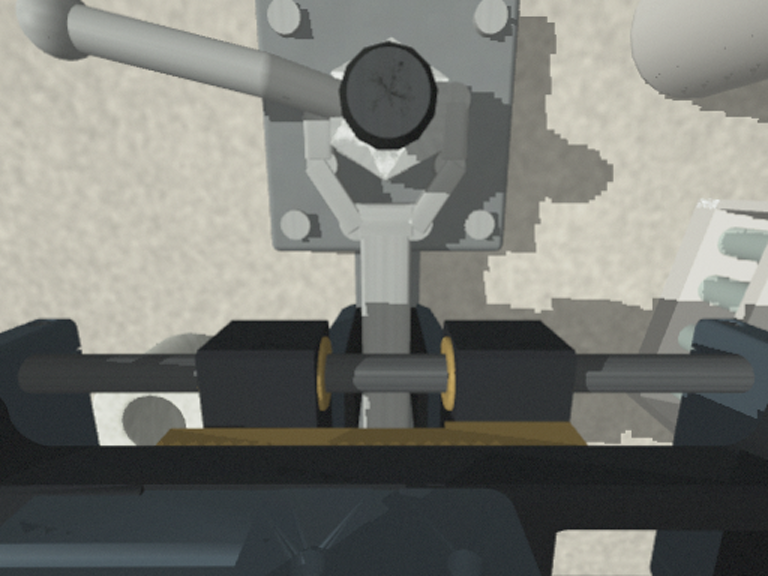

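Request:
servo_tool --motion '[2,-0.6,0,0,0,0,10,2,-0.5,0,0,0,0,10,0,0,-1,0,0,0,10,0,0,-0.5,0,0,0,10,0,0,0,0,0,0,10]'

```text
time_s: 13.33
ee_pos: [460.6, -234.2, 13.4]
ee_rot: [-180.0, -0.0, -99.1]
force: [0.1, -0.7, -2.4]
gripper_width: 19.6
```

```bash
python3 rel.py wrist11; python3 - <<'E'
from h import *
f=grab_frame("wrist"); Q=cloud(f,np.array(f["T_tool_cam"])); s=sensors.state(); z=s["ee_pos"][2]-Q[...,2]
F=(abs(z-20)<2.5)&(Q[...,1]<-20)&(abs(Q[...,0])<46)&(abs(Q[...,0])>24)
print("near foot edge y",np.percentile(Q[...,1][F],99.5),"-> axis",np.percentile(Q[...,1][F],99.5)-49.3)
N=(abs(z-57)<2.5)&(abs(Q[...,0]-.5)<2)&(Q[...,1]>-85); print("apex",np.percentile(Q[...,1][N],98)-20.8)
S=(z>80)&(z<85)&(abs(Q[...,0])<20)&(Q[...,1]<-60); P=Q[S]; print("stud",np.mean([P.min(0),P.max(0)],0),np.ptp(P,axis=0))
E
```

```text
[ 460.64064377 -234.17228627   13.39570052] [-1.79974959e+02 -9.81919784e-03 -9.90706804e+01] [ 0.05771819 -0.71338849 -2.39546694] [ 0.0833227  -0.07899209 -0.01843853]
foot y -135 [-48.1  49.3] 0.58
foot y -123 [-48.5  49.8] 0.61
foot y -111 [-47.6  49.8] 1.09
foot y -99 [-48.   50.2] 1.14
foot y -87 [-49.1  50.3] 0.6
foot y -75 [-49.1  50.2] 0.58
foot y -63 [-48.6  49.8] 0.6
foot y -51 [-48.7  50.5] 0.91
sp y -100 4.1 34.2
sp y -94 26.25 34.3
sp y -88 0.42 34.4
sp y -80 0.4 34.3
sp y -40 0.15 34.7
nut y -107 [-2.1  4.3]
nut y -103 [-9.9  5.8]
nut y -99 [-16.9  16.9]
nut y -95 [-17.4  19.2]
nut y -91 [ 4.3 19. ]
nut y -87 [-24.4  18.6]
nut y -83 [-17.9  18.3]
nut y -79 [-18.   17.9]
nut y -75 [-16.2  17.3]
nut y -71 [-11.   12.5]
nut y -67 [-5.3  5.3]
near foot edge y -36.612966133714146 -> axis -85.91296613371415
apex -86.82107360123094
stud [  0.67580772 -86.10982424 -69.04223845] [24.08782844 23.7670208   4.90428099]
```

Request:
servo_tool --motion '[1.5,-0.2,0,0,0,0,10,0,0,-0.7,0,0,0,10,0,0,0,0,0,0,10]'

```text
time_s: 13.68
ee_pos: [462.0, -234.3, 13.2]
ee_rot: [-180.0, -0.0, -99.1]
force: [-1.9, 0.8, 3.1]
gripper_width: 19.6
```

Request:
servo_tool --motion '[0,0,0,0,0,0,40,0,0,0,0,0,0,40,0,0,0,0,0,0,40,0,0,0,0,0,0,40]'

```text
time_s: 14.02
ee_pos: [462.2, -234.4, 12.7]
ee_rot: [-180.0, -0.0, -99.1]
force: [-0.3, -0.3, 0.6]
gripper_width: 36.2
```

```bash
python3 rel.py wrist12; python3 - <<'E'
from h import *
f,W,T=snap("scene"); cv2.imwrite("pics/scene12.png",cv2.resize(f["image"][150:300,90:260,::-1],None,fx=4.5,fy=4,interpolation=cv2.INTER_CUBIC))
E
```

```text
[ 462.16492643 -234.41962713   12.73870047] [-1.79971857e+02 -1.55421763e-02 -9.90670516e+01] [-0.32118758 -0.25827296  0.57743833] [0.07129978 0.0146593  0.05645634]
foot y -135 [-47.8  48.8] 0.51
foot y -123 [-48.5  49.7] 0.59
foot y -111 [-48.4  49.7] 0.67
foot y -99 [33.2 50.3] 41.75
foot y -87 [-49.1  50.1] 0.49
foot y -75 [-49.   50.2] 0.61
foot y -63 [-48.8  49.9] 0.55
foot y -51 [-48.8  50. ] 0.6
sp y -100 1.97 34.2
sp y -94 26.37 34.4
sp y -88 0.42 34.4
sp y -80 0.31 34.4
sp y -40 0.16 34.6
nut y -103 [-4.  6.]
nut y -99 [-14.5  14.7]
nut y -95 [-17.1  19.2]
nut y -91 [ 5.2 19.1]
nut y -87 [-15.8  19. ]
nut y -83 [-23.4  18.3]
nut y -79 [-17.9  17.9]
nut y -75 [-17.9  17.5]
nut y -71 [-13.1  15.3]
nut y -67 [-7.3  7.6]
nut y -63 [-1.4  1.4]
```

View pics/wrist12.png

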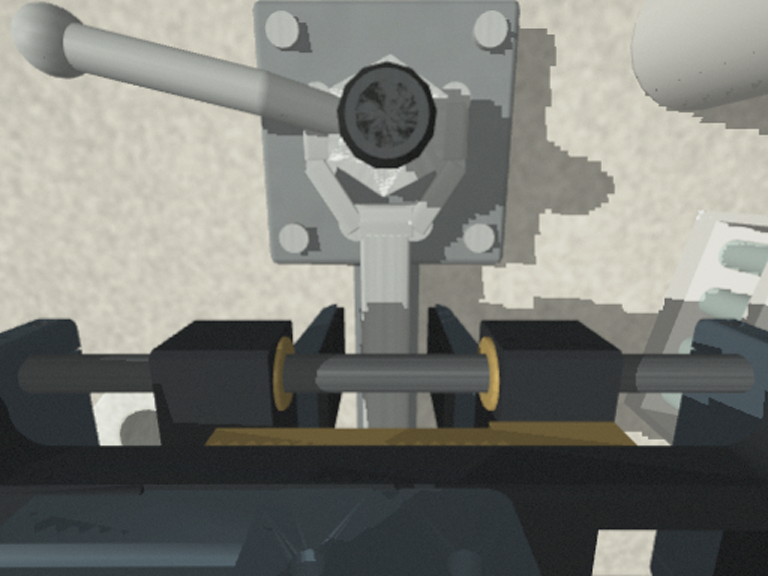

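View pics/scene12.png

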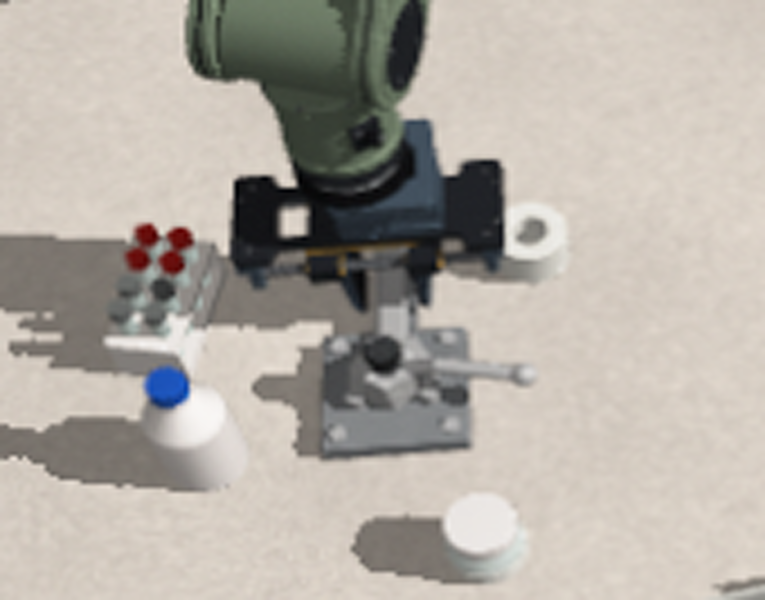

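Request:
servo_tool --motion '[0,0,10,0,0,0,40,0,0,20,0,0,0,40,0,0,30,0,0,0,30,0,0,30,0,0,0,20,0,0,20,0,0,0,10,0,0,0,0,0,0,0,0,0,0,0,0,0,0]' --newtons 30

```text
time_s: 14.7
ee_pos: [462.6, -234.7, 124.3]
ee_rot: [-179.8, -0.1, -99.1]
force: [-0.2, 0.8, -0.5]
gripper_width: 6.2
```

```bash
cat > bar.py <<'E'
from h import *
import sys
s=sensors.state(); f,W,T=snap("wrist"); save(f,sys.argv[1]+".png")
print(s["ee_pos"].round(1),s["ee_rot"].round(2),s["qpos"].round(1))
A=np.array([545.5,-248.2]); z=W[...,2]; d=np.hypot(W[...,0]-A[0],W[...,1]-A[1])
k=(d>45)&(d<92)&(z>60)&(z<76); P=W[k][:,:2]-A
if len(P)>20:
    l=cv2.fitLine(P.astype(np.float32),cv2.DIST_HUBER,0,.01,.01).ravel(); m=P.mean(0)
    print("bar n",len(P),"line ang",np.degrees(np.arctan2(l[1],l[0])).round(1),"pos ang",np.degrees(np.arctan2(m[1],m[0])).round(1))
k=(d>92)&(d<108)&(z>60)&(z<80); P=W[k][:,:2]-A
if len(P): m=np.mean([P.min(0),P.max(0)],0); print("ball ang",np.degrees(np.arctan2(m[1],m[0])).round(1),len(P))
# spanner handle
c,sn=np.cos(np.radians(-9.1)),np.sin(np.radians(-9.1))
q=(W[...,:2]-A)@np.array([[c,-sn],[sn,c]])
S=(abs(z-34)<4)&(abs(q[...,1])<16)
for x in (-175,-150,-130,-110,-90,-75,-60,-50):
    y=q[...,1][S&(abs(q[...,0]-x)<4)]
    if len(y)>20: print("handle x",x,"y",np.percentile(y,[1,99]).round(1),np.mean(np.percentile(y,[1,99])).round(1))
k=(abs(z-34)<4)&(abs(q[...,1])<32)&(q[...,0]>-25)&(q[...,0]<30)&(abs(q[...,1])>20.5); print("prong x max",np.percentile(q[k][:,0],99) if k.any() else None, "->jaw", np.percentile(q[k][:,0],99)-20 if k.any() else None)
E
python3 bar.py wrist13
```

```text
[ 462.6 -234.7  124.3] [-1.7981e+02 -7.0000e-02 -9.9060e+01] [-28.2  17.2 104.2  -0.   58.4  70.9]
bar n 983 line ang 68.1 pos ang 67.7
ball ang -13.1 383
handle x -175 y [-4.8  5.1] 0.1
handle x -130 y [-4.6  5. ] 0.2
handle x -110 y [-4.5  4.9] 0.2
handle x -90 y [-8.5 10. ] 0.7
handle x -75 y [-8.4  9.8] 0.7
handle x -60 y [-9.3  9.7] 0.2
handle x -50 y [-9.3  9.7] 0.2
prong x max 18.552671266313556 ->jaw -1.4473287336864438
```

View pics/wrist13.png

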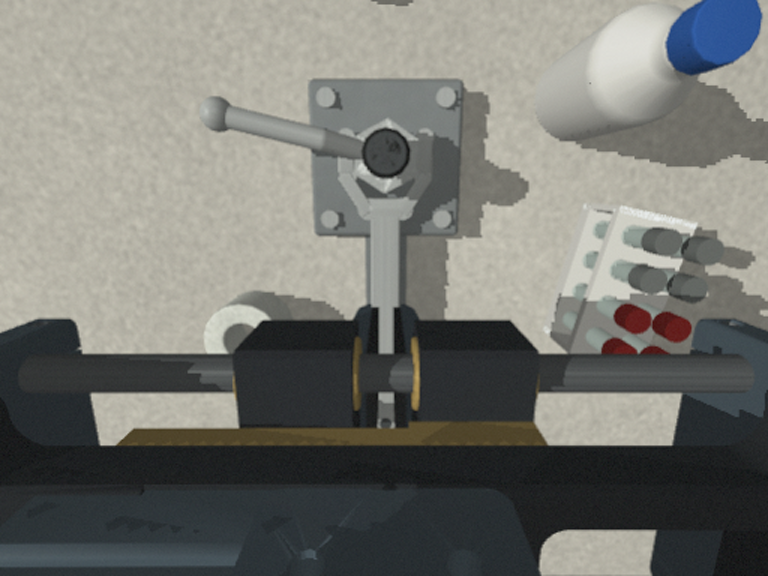

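Request:
servo_tool --motion '[3.2,2.6,0,0,0,0.1166,0,3.2,2.6,0,0,0,0.1166,0,3.2,2.6,0,0,0,0.1166,0,3.2,2.6,0,0,0,0.1166,0,3.2,2.6,0,0,0,0.1166,0,3.2,2.6,0,0,0,0.1166,0,3.2,2.6,0,0,0,0.1166,0,3.2,2.6,0,0,0,0.1166,0,3.2,2.6,0,0,0,0.1166,0,3.2,2.6,0,0,0,0.1166,0]'

```text
time_s: 15.58
ee_pos: [492.9, -207.7, 120.9]
ee_rot: [180.0, 0.2, -31.9]
force: [0.2, 0.5, 0.5]
gripper_width: 0.3
```

Request:
servo_tool --motion '[3.2,2.6,0,0,0,0.1166,0,3.2,2.6,0,0,0,0.1166,0,3.2,2.6,0,0,0,0.1166,0,3.2,2.6,0,0,0,0.1166,0,3.2,2.6,0,0,0,0.1166,0,3.2,2.6,0,0,0,0.1166,0,3.2,2.6,0,0,0,0.1166,0,3.2,2.6,0,0,0,0.1166,0,3.2,2.6,0,0,0,0.1166,0,3.2,2.6,0,0,0,0.1166,0]'

```text
time_s: 16.42
ee_pos: [524.9, -181.7, 120.9]
ee_rot: [-179.8, 0.1, 34.9]
force: [-0.2, 0.1, 0.2]
gripper_width: 0.4
```

Request:
servo_tool --motion '[3.2,2.6,0,0,0,0.1166,0,3.2,2.6,0,0,0,0.1166,0,3.2,2.6,0,0,0,0.1166,0,3.2,2.6,0,0,0,0.1166,0,3.2,2.6,0,0,0,0.1166,0,0,0,0,0,0,0,0,0,0,0,0,0,0,0]'

```text
time_s: 17.0
ee_pos: [541.1, -169.0, 121.3]
ee_rot: [-179.8, 0.0, 67.8]
force: [-1.1, 0.5, -0.3]
gripper_width: 0.3
```

Request:
servo_tool --motion '[1,0,-25,0,0,0,0,0,0,-25,0,0,0,0,0,0,-18,0,0,0,0,0,0,-8,0,0,0,0,0,0,-3,0,0,0,0,0,0,0,0,0,0,0]'

```text
time_s: 17.5
ee_pos: [542.6, -169.3, 43.2]
ee_rot: [-179.9, 0.0, 67.9]
force: [-0.0, -0.8, -0.1]
gripper_width: 0.4
```

```bash
python3 - <<'E'
from h import *
s=sensors.state(); print(s["ee_pos"],s["ee_rot"],s["force"],s["qpos"].round(0))
f,W,T=snap("scene"); cv2.imwrite("pics/scene14.png",cv2.resize(f["image"][150:300,90:260,::-1],None,fx=4.5,fy=4,interpolation=cv2.INTER_CUBIC))
A=np.array([545.5,-248.2]); C0=s["ee_pos"][:2]
prev=None
for th in [68]+list(range(64,-32,-6)):
    t=np.radians(th); off=22
    C=A+72*np.array([np.cos(t),np.sin(t)])+off*np.array([-np.sin(t),np.cos(t)])
    if prev is not None: print(th,(C-prev).round(1))
    else: print(th,(C-C0).round(1))
    prev=C
E
```

```text
[ 542.58183144 -169.30748636   43.16971982] [-1.79923564e+02  1.08501806e-03  6.78833219e+01] [-0.02469069 -0.82133031 -0.11469951] [-18.  26. 103.   0.  51. -86.]
68 [ 9.5 -3.9]
64 [ 5.2 -0.6]
58 [ 7.7 -1.6]
52 [ 7.5 -2.4]
46 [ 7.2 -3.2]
40 [ 6.8 -3.9]
34 [ 6.4 -4.6]
28 [ 5.9 -5.3]
22 [ 5.3 -5.9]
16 [ 4.6 -6.4]
10 [ 3.9 -6.8]
4 [ 3.2 -7.2]
-2 [ 2.4 -7.5]
-8 [ 1.6 -7.7]
-14 [ 0.8 -7.8]
-20 [-0.  -7.9]
-26 [-0.8 -7.8]
```

View pics/scene14.png

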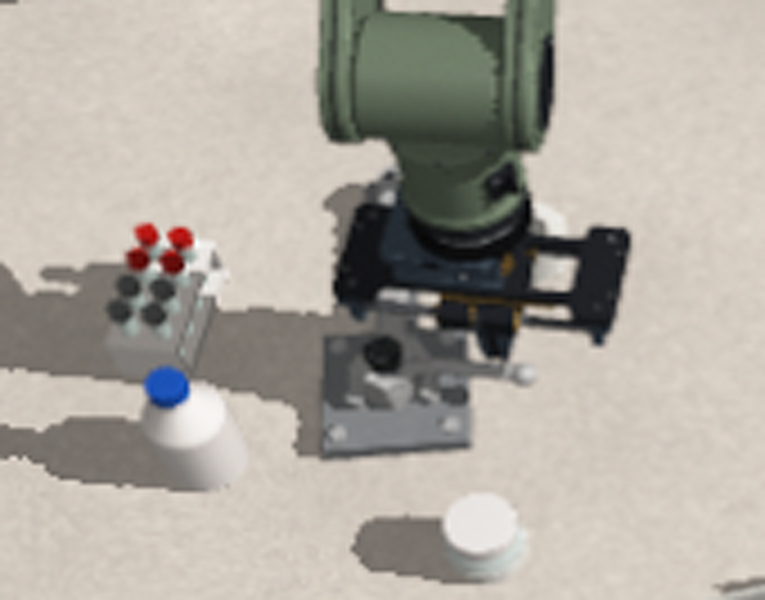

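Request:
servo_tool --motion '[4.7,-2,0,0,0,0,0,4.7,-2,0,0,0,0,0,5.2,-0.6,0,0,0,-0.07,0,3.9,-0.8,0,0,0,-0.052,0,3.8,-0.8,0,0,0,-0.052,0,3.8,-1.2,0,0,0,-0.052,0,3.7,-1.2,0,0,0,-0.053,0]'

```text
time_s: 18.13
ee_pos: [572.2, -177.3, 44.4]
ee_rot: [-179.9, 0.0, 51.8]
force: [-2.3, 1.6, 1.8]
gripper_width: 0.5
```

Request:
servo_tool --motion '[3.6,-1.6,0,0,0,-0.052,0,3.6,-1.6,0,0,0,-0.053,0,3.4,-1.9,0,0,0,-0.052,0,3.4,-2,0,0,0,-0.053,0]'

```text
time_s: 18.47
ee_pos: [586.3, -184.3, 44.5]
ee_rot: [-179.9, 0.0, 39.8]
force: [-3.0, 2.2, 2.5]
gripper_width: 0.7
```

```bash
python3 - <<'E'
from h import *
s=sensors.state(); print(s["ee_pos"],s["ee_rot"],s["force"],s["torque"],s["qpos"].round(0))
A=np.array([545.5,-248.2]); d=s["ee_pos"][:2]-A; t=np.radians(40); print("r,off",d@[np.cos(t),np.sin(t)],d@[-np.sin(t),np.cos(t)])
f,W,T=snap("scene"); cv2.imwrite("pics/scene15.png",cv2.resize(f["image"][150:300,90:260,::-1],None,fx=4.5,fy=4,interpolation=cv2.INTER_CUBIC))
f,W,T=snap("top"); cv2.imwrite("pics/top15.png",cv2.resize(f["image"][110:250,250:400,::-1],None,fx=4.5,fy=4,interpolation=cv2.INTER_CUBIC))
E
```

```text
[ 586.29238567 -184.3175241    44.48327352] [-1.79869297e+02  1.55128331e-02  3.97574628e+01] [-2.95048155  2.16052458  2.49257163] [0.49775195 0.39122591 0.02323027] [-19.  30.  96.   0.  54. -58.]
r,off 72.31164434970903 22.7159756012241
```

View pics/scene15.png

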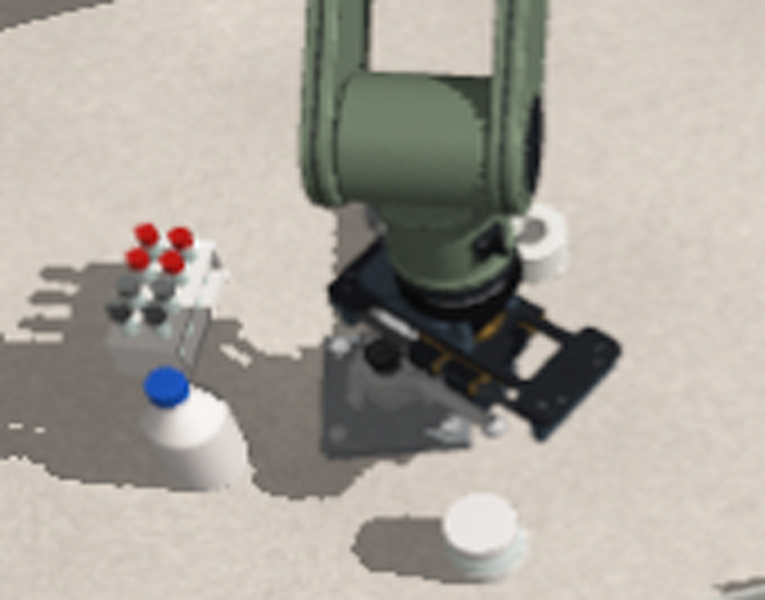

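View pics/top15.png

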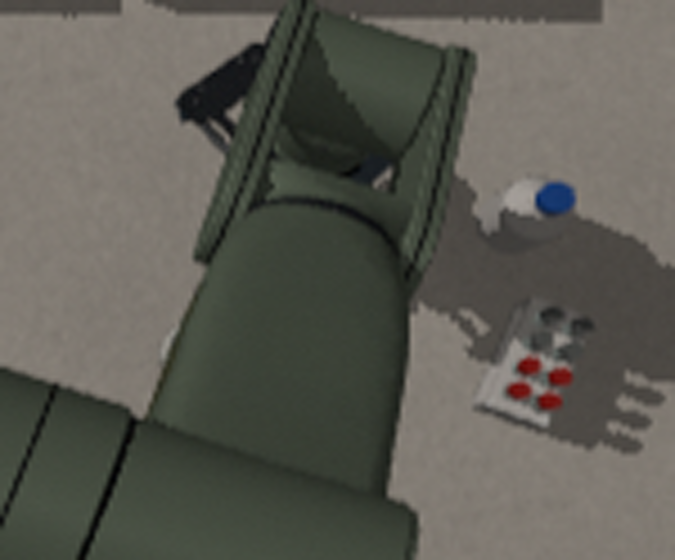

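Request:
servo_tool --motion '[3.2,-2.3,0,0,0,-0.052,0,3.2,-2.3,0,0,0,-0.053,0,3,-2.6,0,0,0,-0.052,0,2.9,-2.7,0,0,0,-0.053,0,2.7,-2.9,0,0,0,-0.052,0,2.6,-3,0,0,0,-0.053,0,2.3,-3.2,0,0,0,-0.052,0,2.3,-3.2,0,0,0,-0.053,0,2,-3.4,0,0,0,-0.052,0,1.9,-3.4,0,0,0,-0.053,0]'

```text
time_s: 19.4
ee_pos: [612.8, -213.1, 44.2]
ee_rot: [-179.9, -0.0, 9.8]
force: [-2.1, 3.7, 2.7]
gripper_width: 0.6
```

Request:
servo_tool --motion '[1.6,-3.6,0,0,0,-0.052,0,1.6,-3.6,0,0,0,-0.053,0,1.2,-3.7,0,0,0,-0.052,0,1.2,-3.8,0,0,0,-0.053,0,0.8,-3.8,0,0,0,-0.052,0,0.8,-3.9,0,0,0,-0.053,0]'

```text
time_s: 19.9
ee_pos: [620.3, -235.3, 44.3]
ee_rot: [-179.9, -0.0, -8.3]
force: [-0.9, 4.9, 2.1]
gripper_width: 0.5
```

Request:
servo_tool --motion '[0.4,-3.9,0,0,0,-0.052,0,0.4,-3.9,0,0,0,-0.053,0]'

```text
time_s: 20.07
ee_pos: [621.3, -243.1, 44.3]
ee_rot: [-179.9, -0.0, -14.3]
force: [-2.0, 4.8, 2.5]
gripper_width: 0.5
```

Request:
servo_tool --motion '[0,-3.9,0,0,0,-0.052,0,0,-3.9,0,0,0,-0.053,0]'

```text
time_s: 20.23
ee_pos: [621.4, -250.9, 44.3]
ee_rot: [-179.9, -0.0, -20.3]
force: [-0.8, 4.2, 1.9]
gripper_width: 0.4
```

Request:
servo_tool --motion '[-0.2,-2,0,0,0,-0.026,0,-0.2,-2,0,0,0,-0.026,0]'

```text
time_s: 20.4
ee_pos: [621.0, -255.3, 44.2]
ee_rot: [-179.9, -0.0, -23.2]
force: [0.4, 5.2, 2.4]
gripper_width: 0.4
```

Request:
servo_tool --motion '[-0.2,-2,0,0,0,-0.02,0]'

```text
time_s: 20.48
ee_pos: [620.7, -257.5, 44.1]
ee_rot: [-179.9, -0.0, -24.4]
force: [0.0, 4.5, 3.4]
gripper_width: 0.6
```

Request:
servo_tool --motion '[-0.3,-1.5,0,0,0,-0.02,0,0,0,0,0,0,0,0]'

```text
time_s: 20.65
ee_pos: [620.3, -259.5, 44.0]
ee_rot: [-180.0, -0.1, -25.5]
force: [0.8, 5.0, 3.2]
gripper_width: 0.2
```

Request:
servo_tool --motion '[-0.3,-1.5,0,0,0,-0.02,0,0,0,0,0,0,0,0]'

```text
time_s: 20.82
ee_pos: [620.0, -261.1, 44.0]
ee_rot: [-180.0, -0.1, -26.7]
force: [-0.4, 4.3, 2.8]
gripper_width: 0.5
```

Request:
servo_tool --motion '[-0.3,-1.5,0,0,0,-0.02,0,0,0,0,0,0,0,0]'

```text
time_s: 20.98
ee_pos: [619.8, -262.7, 43.9]
ee_rot: [-180.0, -0.1, -27.8]
force: [-0.3, 4.1, 2.6]
gripper_width: 0.8
```

```bash
python3 bar.py wrist16; python3 - <<'E'
from h import *
f,W,T=snap("scene"); cv2.imwrite("pics/scene16.png",cv2.resize(f["image"][150:300,90:260,::-1],None,fx=4.5,fy=4,interpolation=cv2.INTER_CUBIC))
E
```

```text
[ 619.8 -262.7   43.9] [-1.7999e+02 -7.0000e-02 -2.7790e+01] [-23.9  34.2  87.9   0.   57.8   3.8]
bar n 239 line ang -28.2 pos ang 0.0
handle x -75 y [-7.7 11.2] 1.8
handle x -60 y [-8.2  7.2] -0.5
handle x -50 y [-8.4  4. ] -2.2
prong x max 18.897636162762122 ->jaw -1.1023638372378777
```

View pics/wrist16.png

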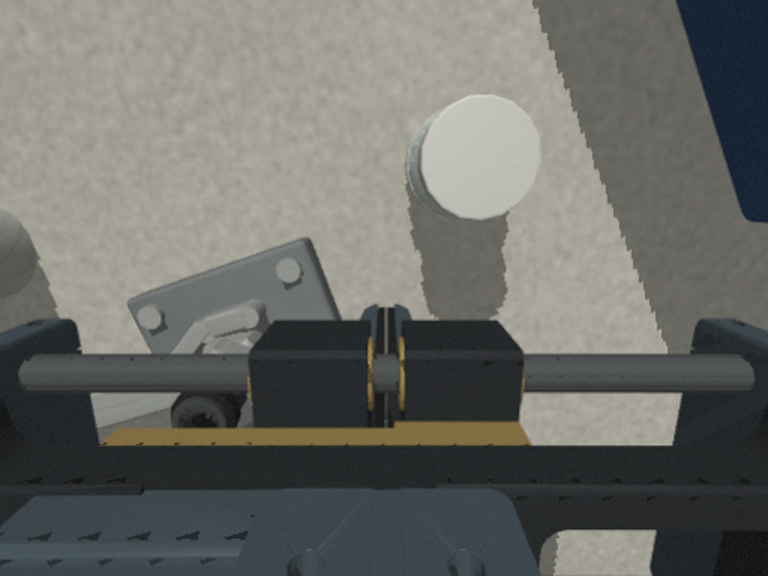

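View pics/scene16.png

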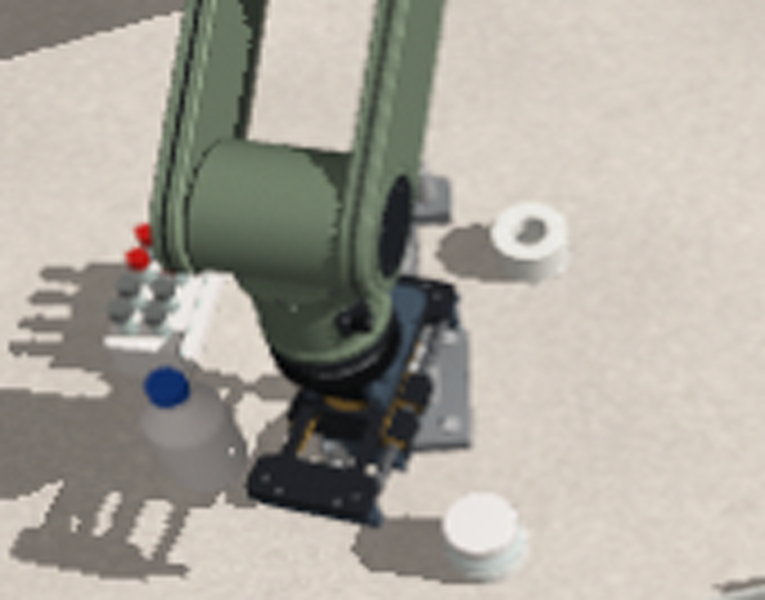

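Request:
servo_tool --motion '[-0.6,-1.5,0,0,0,-0.02,0,0,0,0,0,0,0,0]'

```text
time_s: 21.25
ee_pos: [619.5, -263.9, 43.9]
ee_rot: [-179.9, -0.1, -29.0]
force: [1.8, 5.3, 2.3]
gripper_width: 0.3
```

Request:
servo_tool --motion '[-0.6,-1.5,0,0,0,-0.02,0,0,0,0,0,0,0,0]'

```text
time_s: 21.42
ee_pos: [619.4, -265.0, 44.0]
ee_rot: [-179.9, -0.1, -30.2]
force: [3.3, 5.7, 3.2]
gripper_width: 0.5
```

Request:
servo_tool --motion '[-0.6,-1.5,0,0,0,-0.02,0,0,0,0,0,0,0,0]'

```text
time_s: 21.58
ee_pos: [619.2, -266.0, 44.1]
ee_rot: [-179.8, -0.1, -31.3]
force: [4.5, 7.6, 2.9]
gripper_width: 0.7
```

Request:
servo_tool --motion '[-0.8,-1.5,0,0,0,0,0,0,0,0,0,0,0,0]'

```text
time_s: 21.75
ee_pos: [618.8, -266.7, 44.1]
ee_rot: [-179.7, -0.1, -31.3]
force: [4.7, 10.0, 2.6]
gripper_width: 0.5
```

Request:
servo_tool --motion '[-0.8,-1.5,0,0,0,0,0,0,0,0,0,0,0,0]'

```text
time_s: 21.92
ee_pos: [618.5, -267.4, 44.1]
ee_rot: [-179.7, -0.1, -31.3]
force: [6.1, 11.9, 2.6]
gripper_width: 0.3
```

Request:
servo_tool --motion '[-0.8,-1.5,0,0,0,0,0,0,0,0,0,0,0,0]'

```text
time_s: 22.08
ee_pos: [618.1, -268.2, 44.2]
ee_rot: [-179.6, -0.1, -31.3]
force: [6.7, 13.8, 3.3]
gripper_width: 0.3
```

Request:
servo_tool --motion '[1,2,0,0,0,0,0,1,2,0,0,0,0,0,4,9,0,0,0,0,0,4,9,0,0,0,0,0,0,0,15,0,0,0,0,0,0,30,0,0,0,0,0,0,30,0,0,0,0,0,0,5,0,0,0,0,0,0,0,0,0,0,0]'

```text
time_s: 22.83
ee_pos: [626.5, -250.4, 126.2]
ee_rot: [180.0, -0.3, -31.2]
force: [0.4, 0.6, -0.2]
gripper_width: 0.5
```

```bash
python3 - <<'E'
from h import *
s=sensors.state(); print(s["ee_pos"],s["ee_rot"])
f,W,T=snap("wrist"); save(f,"wrist17.png")
f,W,T=snap("scene"); cv2.imwrite("pics/scene17.png",cv2.resize(f["image"][150:300,90:260,::-1],None,fx=4.5,fy=4,interpolation=cv2.INTER_CUBIC))
E
```

```text
[ 626.54684222 -250.36963355  126.23667323] [179.97812899  -0.32674526 -31.2107573 ]
```

View pics/scene17.png

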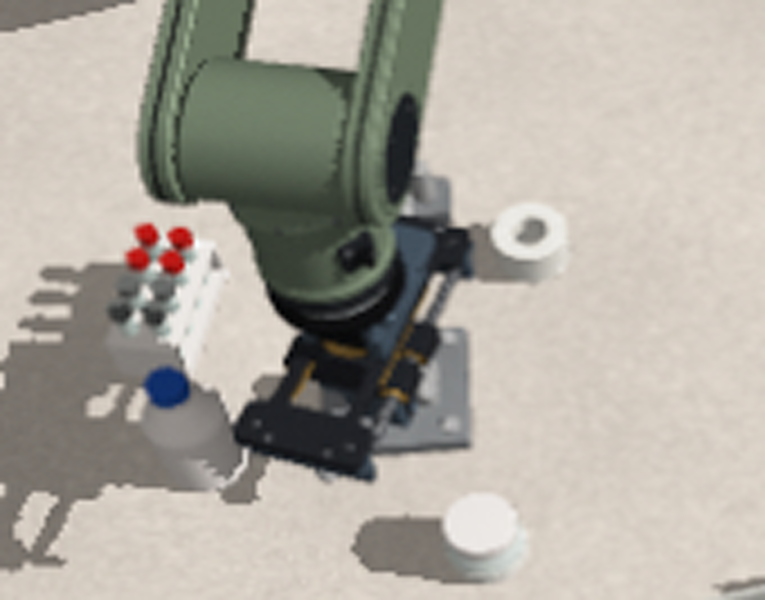

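Request:
servo_tool --motion '[-14,1.5,0,0,0,-0.108,0,-15,1.5,0,0,0,-0.108,0,-15,1.5,0,0,0,-0.108,0,-15,1.5,0,0,0,-0.108,0,-15,1.5,0,0,0,-0.108,0,-15,1.5,0,0,0,-0.108,0,-15,1.5,0,0,0,-0.108,20,-15,1.5,0,0,0,-0.108,40,-15,1.5,0,0,0,-0.108,40,-15,1.5,0,0,0,-0.108,40]'

```text
time_s: 23.77
ee_pos: [474.0, -233.9, 121.6]
ee_rot: [179.8, 0.1, -93.4]
force: [0.6, 0.1, -0.1]
gripper_width: 24.1
```

Request:
servo_tool --motion '[-15,1,0,0,0,-0.108,40,0,0,0,0,0,0,40,0,0,0,0,0,0,40]'

```text
time_s: 24.02
ee_pos: [460.3, -233.2, 122.5]
ee_rot: [179.9, 0.0, -99.2]
force: [0.0, -0.3, 0.2]
gripper_width: 36.5
```

```bash
python3 bar.py wrist18
```

```text
[ 460.3 -233.2  122.5] [ 1.7988e+02  3.0000e-02 -9.9170e+01] [-28.1  17.2 104.5  -0.   58.5  71. ]
bar n 728 line ang -36.3 pos ang -32.1
ball ang -81.2 166
handle x -175 y [-3.4 15.2] 5.9
handle x -130 y [-4.4 14.7] 5.2
handle x -110 y [-5.3 13.3] 4.0
handle x -90 y [-6.3 13.2] 3.4
handle x -75 y [-6.2 11.9] 2.9
handle x -60 y [-7.1 11.8] 2.4
handle x -50 y [-8.  11.7] 1.9
prong x max 18.79751802000194 ->jaw -1.2024819799980584
```

View pics/wrist18.png

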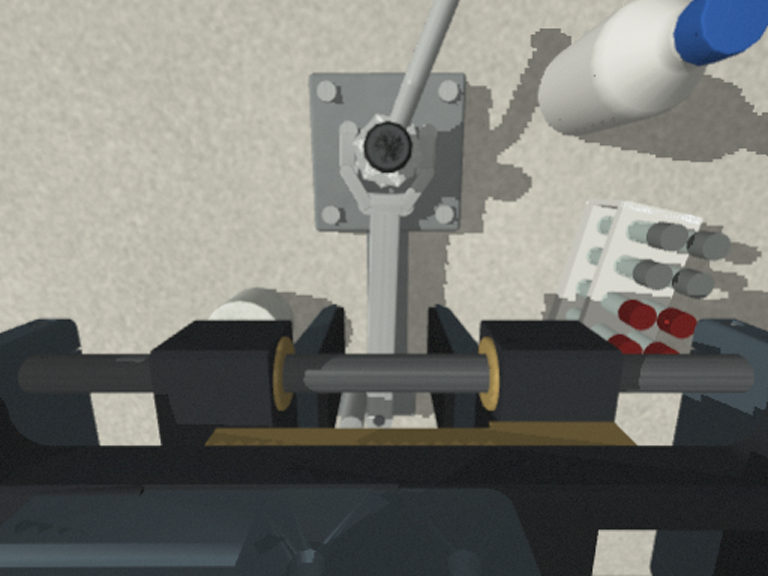

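Request:
servo_tool --motion '[1.8,1.4,-25,0,0,-0.031,40,0,0,-25,0,0,0,40,0,0,-25,0,0,0,40,0,0,-18,0,0,0,40,0,0,-10,0,0,0,40,0,0,-5,0,0,0,40,0,0,0,0,0,0,40,0,0,0,0,0,0,40]'

```text
time_s: 24.73
ee_pos: [463.8, -232.4, 16.1]
ee_rot: [-179.9, -0.0, -101.0]
force: [-0.1, -0.4, 0.7]
gripper_width: 36.6
```

```bash
python3 - <<'E'
from h import *
s=sensors.state(); print(s["ee_pos"],s["ee_rot"],s["force"])
f,W,T=snap("wrist"); save(f,"wrist19.png"); Q=cloud(f,np.array(f["T_tool_cam"])); z=s["ee_pos"][2]-Q[...,2]
S=(abs(z-34)<4)&(abs(Q[...,0])<16)
for y in (-55,-48,-40,-34):
    x=Q[...,0][S&(abs(Q[...,1]-y)<3)]
    if len(x)>20: print(y,np.percentile(x,[1,99]).round(1))
A=np.array([545.5,-248.2]); zz=W[...,2]; d=np.hypot(W[...,0]-A[0],W[...,1]-A[1])
for lo,hi in((42,55),(55,70),(70,90)):
    P=W[(d>lo)&(d<hi)&(zz>58)&(zz<76)]-[*A,0]
    if len(P)>10: print(lo,len(P),np.degrees(np.arctan2(P[:,1],P[:,0]).mean()).round(1),np.degrees(np.median(np.arctan2(P[:,1],P[:,0]))).round(1))
E
```

```text
[ 463.83414786 -232.448268     16.1063886 ] [-1.79933330e+02 -2.62254629e-02 -1.01031052e+02] [-0.14813877 -0.43458343  0.70719687]
-55 [-15.9  15.6]
-48 [-15.5  15.7]
-40 [-9.8  9.5]
-34 [-9.8  9.6]
55 178 23.9 149.8
70 566 -22.1 -167.1
```

View pics/wrist19.png

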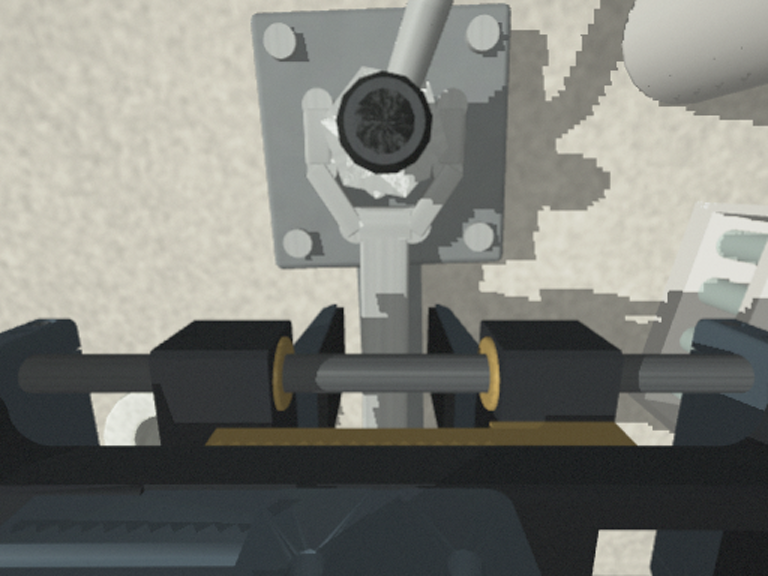

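Request:
servo_tool --motion '[0,0,-1.5,0,0,0,40,0,0,0,0,0,0,10,0,0,0,0,0,0,10,0,0,0,0,0,0,10,0,0,0,0,0,0,10,0,0,0,0,0,0,10,0,0,0,0,0,0,10]' --newtons 45

```text
time_s: 25.37
ee_pos: [463.2, -232.1, 14.7]
ee_rot: [-180.0, -0.0, -101.0]
force: [-0.7, 1.5, 4.9]
gripper_width: 19.6
```

Request:
servo_tool --motion '[-0.2,-1.2,0.4,0,0,0.015,10,-0.2,-1.3,0.4,0,0,0.015,10,0,0,0,0,0,0,10]'

```text
time_s: 25.62
ee_pos: [462.7, -234.7, 14.7]
ee_rot: [-180.0, 0.0, -99.3]
force: [1.4, 1.8, -1.4]
gripper_width: 19.7
```

Request:
servo_tool --motion '[-2,0.3,0,0,0,0,10,-3,0.48,0,0,0,0,10,-3,0.48,0,0,0,0,10]'

```text
time_s: 25.87
ee_pos: [456.5, -233.6, 14.9]
ee_rot: [-179.8, -0.0, -99.3]
force: [3.0, 1.7, -2.9]
gripper_width: 19.7
```

Request:
servo_tool --motion '[-3,0.48,0,0,0,0,10,-3,0.48,0,0,0,0,10,-3,0.48,0,0,0,0,10,-4,0.6,0,0,0,0,10]'

```text
time_s: 26.2
ee_pos: [441.2, -231.1, 14.8]
ee_rot: [180.0, 0.0, -99.3]
force: [2.7, 1.0, -3.5]
gripper_width: 19.9
```

Request:
servo_tool --motion '[-5,0.8,0,0,0,0,10,-5,0.8,0,0,0,0,10,-5,0.8,0,0,0,0,10,-5,0.8,0,0,0,0,10,0,0,0,0,0,0,10]'

```text
time_s: 26.62
ee_pos: [419.6, -227.7, 14.9]
ee_rot: [179.9, 0.0, -99.4]
force: [-1.0, -0.4, -1.9]
gripper_width: 19.5
```

```bash
python3 rel.py wrist20
```

```text
[ 419.63890432 -227.71145732   14.88076412] [ 1.79873270e+02  1.67928319e-02 -9.93755777e+01] [-1.01025768 -0.44460669 -1.8964623 ] [0.11319051 0.08898679 0.0182327 ]
foot y -135 [-49.6  49.5] -0.06
foot y -123 [-49.4  49.2] -0.14
foot y -111 [-49.2  49. ] -0.06
foot y -99 [-49.1  49.4] 0.14
foot y -87 [-49.2  49.5] 0.14
foot y -75 [-47.9  46.6] -0.63
sp y -100 0.24 34.4
sp y -94 0.23 34.5
sp y -88 0.1 34.6
sp y -80 0.09 34.7
sp y -40 -0.1 34.8
nut y -119 [-15.9  16.2]
nut y -115 [-14.5  13.5]
nut y -111 [-13.2  10.3]
nut y -107 [4.1 7.6]
```

View pics/wrist20.png

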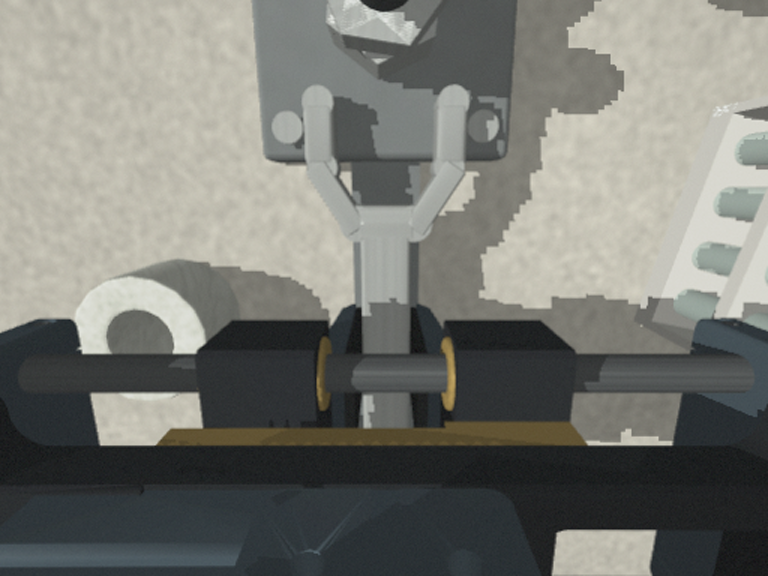

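Request:
servo_tool --motion '[-3,0.5,3,0,0,0,10,0,0,10,0,0,0,10,0,0,25,0,0,0,10,0,0,30,0,0,0,10,0,0,30,0,0,0,10,0,0,30,0,0,0,10,0,0,15,0,0,0,10,0,0,0,0,0,0,10,0,0,0,0,0,0,10]' --newtons 55

```text
time_s: 27.42
ee_pos: [418.4, -227.6, 158.2]
ee_rot: [-180.0, -0.0, -99.3]
force: [-0.2, 0.2, -4.7]
gripper_width: 19.8
```

```bash
python3 bar.py wrist21; python3 - <<'E'
from h import *
f,W,T=snap("top"); np.savez("top21.npz",W=W,im=f["image"],T=T)
cv2.imwrite("pics/top21.png",cv2.resize(f["image"][120:240,250:410,::-1],None,fx=5,fy=5,interpolation=cv2.INTER_CUBIC))
f,W,T=snap("scene"); np.savez("scene21.npz",W=W,im=f["image"],T=T)
cv2.imwrite("pics/scene21.png",cv2.resize(f["image"][185:300,130:240,::-1],None,fx=5.2,fy=5.2,interpolation=cv2.INTER_CUBIC))
f=cv2.imread("pics/wrist21.png"); cv2.imwrite("pics/crop21.png",cv2.resize(f[0:200,220:500],None,fx=2.8,fy=2.8,interpolation=cv2.INTER_CUBIC))
E
```

```text
[ 418.4 -227.6  158.2] [-1.7995e+02 -3.0000e-02 -9.9350e+01] [-29.9  11.7 106.4  -0.   61.8  69.4]
ball ang -81.1 155
prong x max None ->jaw None
```

View pics/crop21.png

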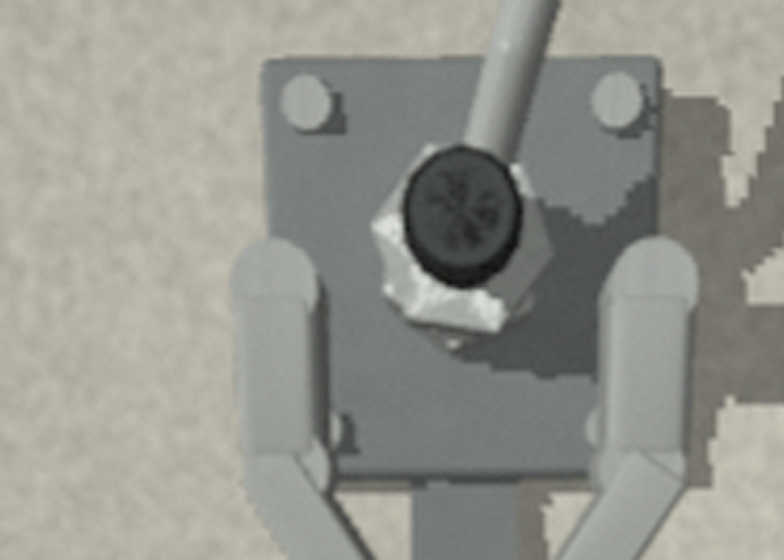

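View pics/scene21.png

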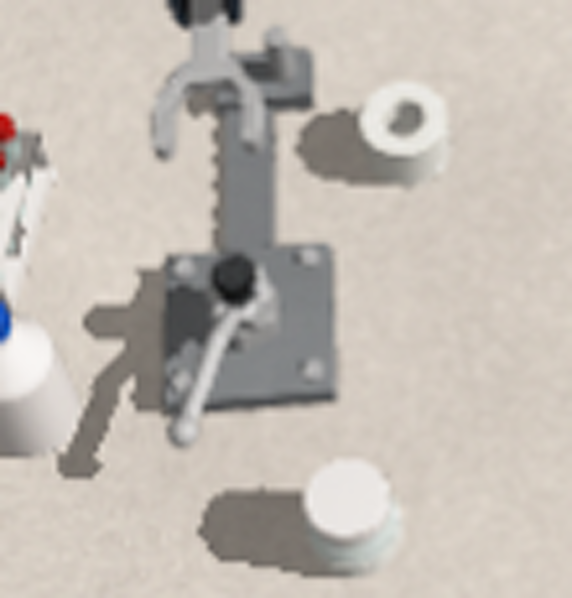

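View pics/top21.png

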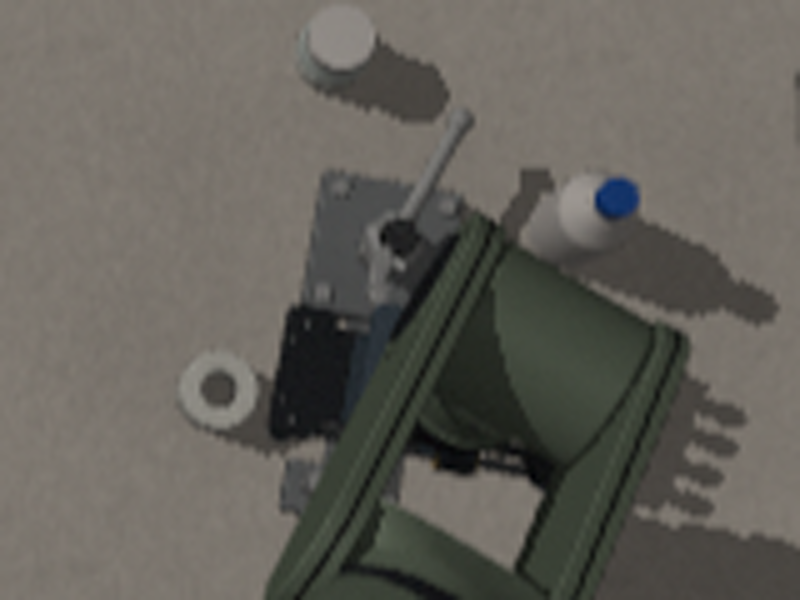

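```bash
python3 - <<'E'
from h import *
for nm,g in(("top0",80),("top21",-25),("scene0",80),("scene21",-25)):
    W=np.load(nm+".npz")["W"]; z=W[...,2]
    off=np.array([541.3,-249.1]) if "top" in nm else np.array([548.5,-245])
    F=W[(np.hypot(W[...,0]-off[0],W[...,1]-off[1])<85)&(z>15)&(z<25)]
    A=off
    a=np.degrees(np.arctan2(W[...,1]-A[1],W[...,0]-A[0])); d=np.hypot(W[...,0]-A[0],W[...,1]-A[1])
    k=(z>60)&(z<78)&(d>45)&(d<110)&(abs(a-(68 if g>0 else -31))<25)
    P=W[k][:,:2]-A; l=cv2.fitLine(P.astype(np.float32),cv2.DIST_HUBER,0,.01,.01).ravel(); m=P.mean(0)
    print(nm,k.sum(),"line",np.degrees(np.arctan2(l[1],l[0])).round(1),"pos",np.degrees(np.arctan2(m[1],m[0])).round(1))
E
```

```text
top0 66 line 68.0 pos 68.0
top21 61 line -29.0 pos -27.7
scene0 80 line 67.9 pos 66.7
scene21 87 line -28.4 pos -28.2
```

Request:
servo_tool --motion '[4,15,0,0,0,-0.006,10,6,25,0,0,0,-0.006,10,8,33,0,0,0,-0.006,10,8,33,0,0,0,-0.006,10,8,33,0,0,0,-0.006,10,8,33,0,0,0,-0.005,10,8,33,0,0,0,-0.005,10,8,33,0,0,0,-0.005,10,8,33,0,0,0,-0.005,10,8,33,0,0,0,-0.005,10]'

```text
time_s: 28.4
ee_pos: [491.7, 78.0, 156.3]
ee_rot: [179.8, -0.1, -102.5]
force: [0.3, -0.9, -3.2]
gripper_width: 19.3
```

Request:
servo_tool --motion '[8,33,0,0,0,-0.005,10,8,30,0,0,0,-0.005,10,6,20,0,0,0,0,10,5,12,0,0,0,0,10,0,0,-20,0,0,0,10,0,0,-30,0,0,0,10,0,0,-30,0,0,0,10,0,0,-10,0,0,0,10,0,0,0,0,0,0,10]'

```text
time_s: 29.15
ee_pos: [516.7, 170.1, 64.4]
ee_rot: [179.6, -0.3, -103.1]
force: [-1.2, 0.2, -2.0]
gripper_width: 19.5
```

```bash
python3 - <<'E'
from meas import *
s=sensors.state(); f,W,T=snap("wrist"); save(f,"wrist22.png")
print(s["ee_pos"],s["ee_rot"],s["force"],s["gripper_width"])
E
```

```text
[516.68969884 170.05238774  64.43462195] [ 179.56162438   -0.27160393 -103.10177746] [-1.24132732  0.17285865 -2.04892704] 19.469530237491927
```

View pics/wrist22.png

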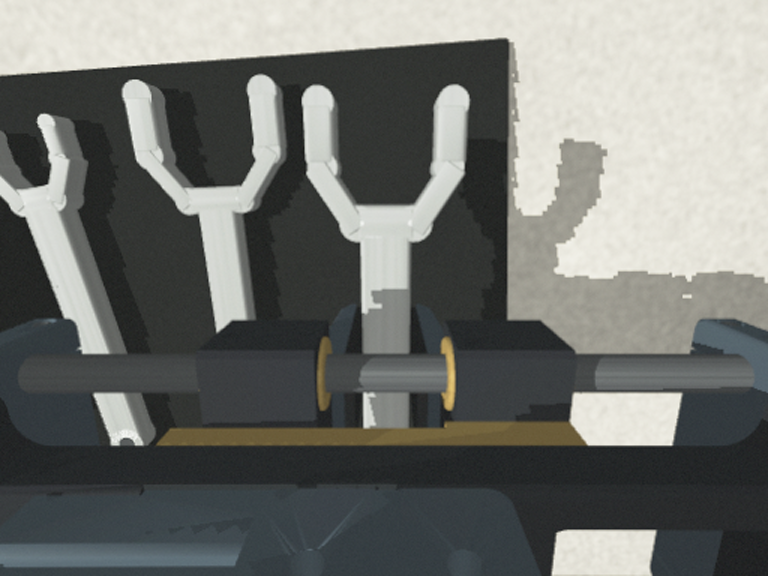

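Request:
servo_tool --motion '[2,0,-20,0,0,0,10,0,0,-20,0,0,0,10,0,0,-12,0,0,0,10,0,0,-5,0,0,0,10,0,0,-3,0,0,0,10,0,0,-1,0,0,0,10,0,0,0,0,0,0,10]'

```text
time_s: 29.78
ee_pos: [522.6, 171.6, 8.1]
ee_rot: [-179.9, 0.1, -103.1]
force: [0.1, 0.4, -3.9]
gripper_width: 19.1
```

Request:
servo_tool --motion '[0,0,-1,0,0,0,10,0,0,0,0,0,0,10]'

```text
time_s: 29.95
ee_pos: [522.1, 171.6, 6.7]
ee_rot: [-179.9, 0.0, -103.1]
force: [-0.5, 0.5, -3.4]
gripper_width: 19.6
```

Request:
servo_tool --motion '[0,0,-2,0,0,0,10,0,0,-2,0,0,0,10,0,0,0,0,0,0,10]'

```text
time_s: 30.2
ee_pos: [521.3, 171.3, 1.7]
ee_rot: [180.0, -0.0, -103.1]
force: [0.2, 0.2, -2.8]
gripper_width: 19.4
```

Request:
servo_tool --motion '[0,0,-1,0,0,0,10,0,0,0,0,0,0,10]'

```text
time_s: 30.37
ee_pos: [521.5, 171.4, 0.8]
ee_rot: [180.0, -0.0, -103.1]
force: [-0.6, 0.6, -3.1]
gripper_width: 19.6
```

Request:
servo_tool --motion '[0,0,-1,0,0,0,10,0,0,0,0,0,0,10]'

```text
time_s: 30.53
ee_pos: [521.6, 171.4, 0.6]
ee_rot: [-180.0, 0.0, -103.1]
force: [-1.7, -0.9, 3.4]
gripper_width: 19.4
```

Touching the mat; release and rise straight up.

Request:
servo_tool --motion '[0,0,0,0,0,0,50,0,0,0,0,0,0,50,0,0,0,0,0,0,50,0,0,0,0,0,0,50,0,0,0,0,0,0,50,0,0,10,0,0,0,50,0,0,20,0,0,0,50,0,0,30,0,0,0,50,0,0,40,0,0,0,50,0,0,40,0,0,0,50]'

```text
time_s: 31.37
ee_pos: [520.8, 171.2, 141.6]
ee_rot: [179.9, -0.1, -103.1]
force: [1.7, 0.5, 0.3]
gripper_width: 45.7
```

Request:
servo_tool --motion '[0,0,30,0,0,0,50,0,0,20,0,0,0,50,0,0,0,0,0,0,50,0,0,0,0,0,0,50]'

```text
time_s: 31.7
ee_pos: [522.0, 171.5, 191.7]
ee_rot: [-179.8, 0.1, -103.1]
force: [-0.8, -0.2, -0.7]
gripper_width: 45.7
```

```bash
python3 - <<'E'
from meas import *
s=sensors.state(); f,W,T=snap("wrist"); save(f,"wrist23.png"); print(s["time_s"],s["ee_pos"])
for i,n,P in spanner(W,f["image"],(560,160)):
    A=np.c_[P[:,:2]-P[:,:2].mean(0),np.ones(len(P))]; c=np.linalg.lstsq(A,P[:,2],rcond=None)[0]
    print(n,"z",np.median(P[:,2]).round(1),"slope",c[:2].round(4),"mean",P.mean(0).round(1),"tip x",P[:,0].max().round(1))
f,W,T=snap("scene"); save(f,"scene23.png")
D=np.load("scene0.npz")
z0,z1=D["W"][...,2],W[...,2]; d=np.abs(f["image"].astype(int)-D["im"].astype(int)).max(-1); print("changed px",(d>60).sum())
E
```

```text
31.7 [522.00929914 171.54731226 191.69489345]
2571 z 20.5 slope [-0.0033  0.0027] mean [582.  247.5  20.4] tip x 660.3
2363 z 20.5 slope [-0.0014  0.0025] mean [541.3 166.7  20.5] tip x 627.2
changed px 26510
```

View pics/wrist23.png

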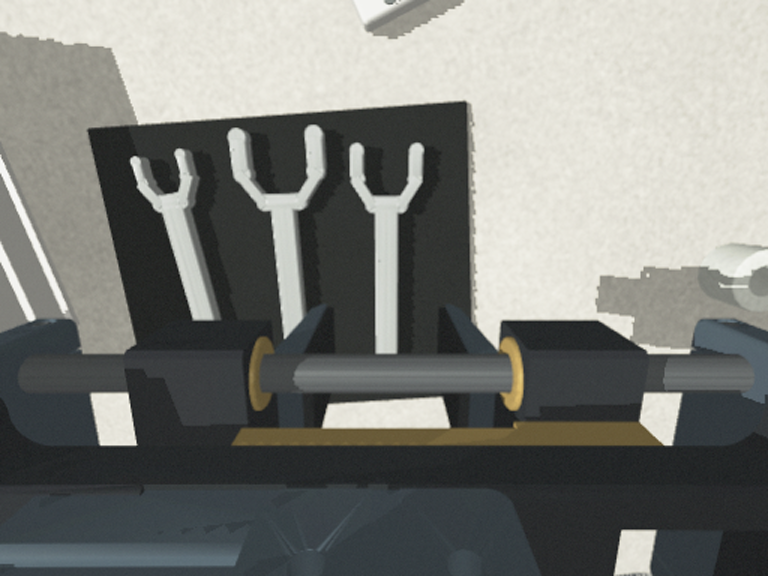

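View pics/scene23.png

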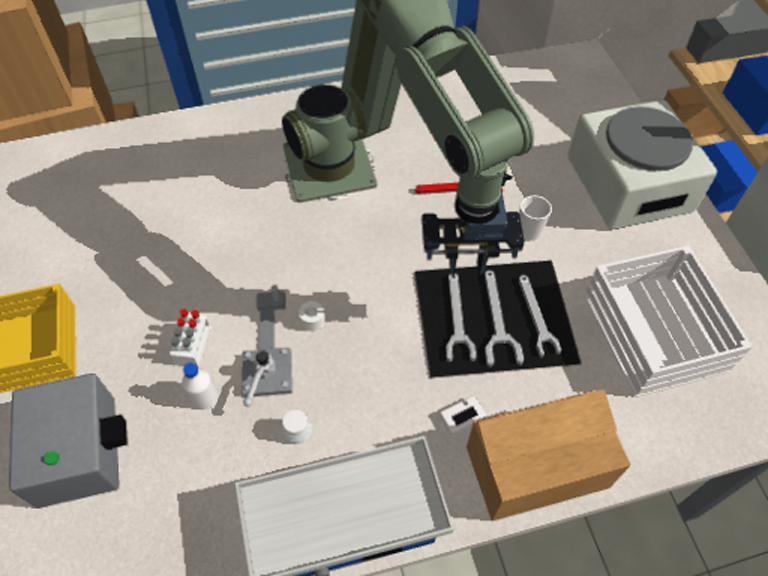

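```bash
python3 -c "
from workcell import env
print(env.job_done())"
```

```text
the job is handed in; nothing more can be done
None
```

The tilt stop is locked and the job is handed in at about 32 s of the 67 s; no verdict was reported.

**What I did**
- I slid the middle-sized spanner flat onto the lower nut with its handle beside the post. I then swept the tommy bar clockwise with the shut fingers.
- The push force sat at 4–5 N through the sweep. It then climbed to about 15 N, roughly 1 N m on the bar, which I took as the jam nut's hard stop.
- I drew the spanner off and laid it back in its own place on the mat.

**What the last checks showed**
- **Jam nut:** Two cameras put the bar's total turn at about 1.73 rad. That matches 1.6 rad on the jam nut plus about 0.13 rad (7°) on the lower nut. The lower-nut figure is worked out from the spanner's play and the handle resting on the post, not measured directly.
- **Spanner:** It lies flat, top at about 20.5 mm and tilted less than 0.005 rad. In the pictures it is clear of the other two spanners.
- **Everything else:** The bystanders and the red look-alike appear in their starting places in the final picture. I checked that by eye only.

**What failed or disagreed**
- **Fingertips:** My first grasp closed above the handle without touching it. Contact with the mat showed the fingertips end about 7 mm behind the TCP, not 19 mm ahead as stated, so I used that figure from then on.
- **Cameras:** The scene and top cameras disagreed by about 6 mm in x, so I aligned the spanner with the wrist camera.
- **Bar angle:** Under load, the gripper's position put the bar about 4° further round than the cameras did afterwards. A wrist-camera reading taken after unloading, with the spanner still on, also came out 4–8° further round. I relied on the scene and top cameras for the final figure.

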